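Turn over the rail blank and nip it in the cam fixture

ROBOT

A 6-joint arm with a two-finger parallel gripper is mounted at the origin on the work surface. World frame = base frame: x ahead of the robot, y to its left, z up, the work surface at z = 0. Lengths are in m, angles in rad, forces in N, time in s.
With the tool pointing down it reaches from about 0.25 to 0.775 m from the base axis. Payload 4 kg.
Tool frame: the origin (TCP) lies between the finger pads; the fingertips stand 11 mm ahead of it and the grasp point (between the pads) lies 8 mm behind it; z points along the fingers, y is the direction in which the jaws open and shut (so a half turn about z gives the same grasp; the last joint's range is limited). The gripper opens to 94 mm and grips with 3 to 60 N. Pads are 16 mm wide; open, the fingers measure 119 mm over their backs; the gripper's body (75 mm by 177 mm) begins 78 mm behind the grasp point.
Start: joints at [1.055, 0.087, 1.371, -0, 1.684, -0.103], TCP at [0.221, 0.504, 0.217] pointing down, gripper open.
Joint ranges: [-3.1, 3.1], [-0.76, 2.03], [0.27, 2.55], [-1.08, 4.22], [0.17, 2.65], [-2.57, 2.57]. Speed limits (rad/s): [2.79, 2.79, 3.14, 3.14, 3.14, 3.14].

INTERFACE

Orientations are given as [roll, pitch, yaw] about the fixed x, y, z axes, in that order (R = Rz(yaw) Ry(pitch) Rx(roll)).
In Python, from bench import get_obs, cams, ticket gives the robot as it stands. The module is installed in compiled form; this text tells all that it offers.
- The arm moves only by the shell command python3 -m crank 'ROWS'. ROWS is JSON, a list of rows, each an object of numbers: "tx", "ty", "tz": the shift along the tool's x, y, z in cm; "twist": the turn about the tool's z in degrees; "grip": the opening, from 0 (shut) to 1 (fully open). In form: [{"tx": .., "ty": .., "tz": .., "twist": .., "grip": ..}, ...]. A call has 1 to 12 rows; each row shifts and turns the commanded pose from where the row before left it, along the tool's axes as they then stand; what a row does not reach is not made up. A row lasts 1/8 s, in which the tool goes at most 62.5 mm and 10.7 degrees, less where a joint would pass 70% of its speed; a pose out of reach is approached as far as the arm can. A call is refused whole if a number of a shift passes 6.25 or a number of a turn 10.7, either way. A call with a gripper value outside its range is refused whole. The fingers move at their own pace and stop on an object; the grip force is fixed at half the most. Time passes only in rows, so rows that do not move let the fingers close. It gives the time, the measured TCP pose, the force and the opening at its end, in the units of the state.
- get_obs(): the state, without advancing time (a new reading comes with each control period).
- cams.snapshot(name): name is "scene" or "top"; returns a dict with "frame" (384x512x3 uint8, red, green, blue), "intrinsics" (3x3 intrinsics, pixels), "R" (3x3) and "t" (3): a world point X has camera coordinates R X + t. Camera axes: x right, y down, z forward; pixel columns grow to the right and rows downward; lengths in m; the calibration is good to about 2 mm. A picture is of the moment at which its call begins. There is no depth.
- ticket.close_job(): hands the job in, once; it reports no verdict.
Trained networks look in a picture, given as the dict that the camera call returned (one of the last four; its "shot" number tells which), for a name from the list of things; names that differ only in an ending like _2 or _b are one class to them, and where a whole thing is asked for, a point or a joint stands for the part that bears it (a point fixed in the world has none). Each returns a list of dicts, best first, with "conf" (0 to 1); they miss things now and then, are a little off and sometimes report something else, mostly with a low value. They report only what shows in the picture. A call takes as long as a camera call. They do not tell look-alikes from the thing itself.
- cams.outline_of(picture, query): "region" (384x512 bool, what is visible of it) and "centre" ([column, row] in pixels, amid what is visible of it).
The state is a dict: "time": time; "joint_positions": joint angles; "qvel": joint speeds; "joint_torque": joint torques, N m; "tool_pos": TCP position; "ee_rot": TCP orientation; "wrist_force": force on the tool from outside, world axes, zero at the start; "wrist_torque": the same for the moment, N m; "width": finger opening in m.
Only numpy, scipy, OpenCV 4.12 (cv2) and the standard library are available. Lean on these libraries where they do the work, as an engineer would, in place of code of your own. Each camera call takes 0.05 s, during which the arm holds its last target.

TASK

Turn the rail blank over so that its cross groove faces up, and lay it on the bed of the holding fixture, up against the fence, between the end stop and the cam. Then pull the red-ended cam lever round until the cam has closed the gap and grips the blank firmly, and let go there: a firm nip only, since forcing the lever further bruises the wood. Leave the other things on the bench where they are.

Things in the scene. Friction and masses are not known exactly. Their poses are not given: they have to be found in the camera images.
- blank_center (a point): Centre of the rail blank: pale wood bar 150 mm long (its x), 50 mm wide (y), 42 mm thick (z), about 0.17 kg, lying on the bench grooved face down. A cross groove 26 mm wide and 12 mm deep runs across the middle of its -z face; its +z face is plain. Either end may face the stop.
- fixture: The holding fixture, fixed to the bench: plywood bed 140 mm (x) by 280 mm (y), 18 mm thick. Origin: centre of its underside, on the bench; z up. A low dark fence along its far (+x) side has its face at x = 35 mm, runs from y = -72 to 135 mm and stands 16 mm above the bed. Stop at the +y end, cam at the -y end.
- seat (a point): Point on top of the bed (fixture x = 10, y = 11, z = 18 mm; axes as the fixture's), about below the centre of a well placed blank: flat on the bed, long side on the fence, one end on the stop's pad, the other on the cam.
- stop_slot (a point): Point on top of the bed in the slot of the stop (fixture x = 10, y = 115, z = 18 mm). The dark wooden stop, 26 mm high (black knob to 47 mm) above the bed, was set by hand along this slot: the face of its slightly springy black rubber pad (46 mm wide, 25 mm high), which looks to -y, is somewhere between fixture y = 82 and 90 mm.
- cam_base: Steel base plate of the cam, fixed on the bed; it carries the cam lever. Origin: on the vertical pivot axis, at the top of the bed (18 mm above the bench); axes as the fixture's (pivot at fixture x = 14, y = -95 mm). The bolt through it ends 43 mm above the bed. The eccentric disc has radius 30 mm, its centre 12 mm off the pivot, and is 24 mm high.
- lever_grip (a point): Middle of the red end of the cam lever, 105 mm from the pivot axis, 33.5 mm above the bench. The lever, in one piece with the disc, is a wooden bar 22 mm wide and 22 mm high (22 to 45 mm above the bench) that ends 131 mm from the pivot. Swinging it freely takes about 5 N here; a firm nip takes about 4 to 7 N more (15 to 45 N of clamping force). It stays where left.
- cam_lever (a joint): Angle of the cam lever about its vertical pivot, rad: 0 = open, grows clockwise seen from above, limit 2.6. In the fixture's axes the lever points at -60 degrees (-y is -90) minus the angle. The disc's reach from the pivot towards the blank (+y) is 30 - 12 cos(angle + 0.3) mm: it meets a blank on the stop at 1.0 to 1.8 rad, to be felt, and locks by friction.
- chisel: Bystander: chisel, orange grip, 250 mm long, lying beyond the work. Origin: centre of its underside.
- mallet: Bystander: wooden mallet, 280 mm long, 85 mm high, to the robot's left. Origin: centre of its underside.
- try_square: Bystander: try square with a dark wooden stock, near left. Origin: centre of its underside.
- glue: Bystander: white glue bottle, 170 mm tall, beyond the fixture. Origin: centre of its underside.
- offcut: Bystander: pale offcut, 130 by 70 by 20 mm, beyond the blank. Origin: centre of its underside.
- sanding_block: Bystander: cork sanding block, 110 by 60 by 33 mm, near right. Origin: centre of its underside.
- board_long: Bystander: pale board 420 by 90 by 30 mm lying along x on the robot's right. Origin: centre of its underside.
Things that resemble listed ones, but are neither listed nor needed, are in the scene too. Leave any purple look-alike of the part that bears blank_center alone.

How it is judged:
By the outcome, as a careful person would: the job done as asked, in the order asked, and still so for the second after the job is handed in, with the robot touching nothing.
It also fails if it takes over 72 s, if anything falls off the work surface, if the arm or the gripper's body presses on something with over 40 N, if the wrist force passes 120 N, or if a joint passes its speed limit or range.

## Working session

There is one attempt and no reset: what is moved stays moved. The work goes in short steps, Python scripts to look and compute and a shell command to move; the robot and the scene stay as the last step left them, time stands still between calls to the robot, and variables do not carry over. Pictures are saved under pics/ and viewed, and the job is handed in when it is done.

```bash
mkdir -p pics
cat > h.py <<'E'
import numpy as np, cv2
from bench import get_obs, cams, ticket
def save(n,img,scale=1.5,crop=None):
    if crop: c0,r0,c1,r1=crop; img=img[r0:r1,c0:c1]
    s=min(scale,800/img.shape[1],600/img.shape[0])
    cv2.imwrite(f'pics/{n}.png',cv2.cvtColor(cv2.resize(img,None,fx=s,fy=s,interpolation=cv2.INTER_CUBIC),cv2.COLOR_RGB2BGR))
def ray(p,px,z):
    K,R,t=map(np.array,(p['intrinsics'],p['R'],p['t']))
    d=R.T@np.linalg.inv(K)@np.array([px[0],px[1],1.]); c=-R.T@t
    return c+d*(z-c[2])/d[2]
def proj(p,X):
    K,R,t=map(np.array,(p['intrinsics'],p['R'],p['t']))
    q=K@(R@np.array(X)+t); return q[:2]/q[2]
E
python3 - <<'E'
from h import *
o=get_obs(); print({k:np.round(v,3) for k,v in o.items()})
for n in('scene','top'):
    p=cams.snapshot(n); save(n+'0',p['frame'],1.56); print(n,p['shot'],np.round(p['t'],3),np.round(-np.array(p['R']).T@p['t'],3))
    for q in ['blank_center','fixture','cam_base','lever_grip','cam_lever','stop_slot']:
        try:
            for d in cams.outline_of(p,q)[:4]: print(q,round(d['conf'],2),np.round(d['centre']),d['region'].sum())
        except Exception as e: print(q,e)
E
```

```text
{'time': np.float64(0.0), 'joint_positions': array([ 1.055,  0.088,  1.372,  0.   ,  1.684, -0.103]), 'qvel': array([ 0.001,  0.   ,  0.002, -0.001,  0.   , -0.001]), 'joint_torque': array([ 1.0000e-03, -3.4018e+01, -3.0243e+01,  7.2000e-02,  3.3000e-02,
       -0.0000e+00]), 'tool_pos': array([0.22 , 0.503, 0.215]), 'ee_rot': array([-3.139, -0.   ,  2.729]), 'wrist_force': array([0.057, 0.276, 0.1  ]), 'wrist_torque': array([-0.019,  0.027,  0.043]), 'width': np.float64(0.094)}
scene 1 [-0.145 -0.376  1.854] [ 1.352 -0.262  1.305]
blank_center 0.96 [281. 147.] 607
blank_center 0.89 [170. 216.] 696
blank_center 0.7 [223. 170.] 645
fixture 0.6 [278. 204.] 2631
cam_base 0.63 [250. 217.] 539
cam_lever 0.89 [247. 215.] 399
top 2 [-0.026  0.538  1.52 ] [ 0.441 -0.031  1.551]
blank_center 0.96 [345. 202.] 892
blank_center 0.71 [190. 264.] 865
blank_center 0.58 [276. 253.] 784
blank_center 0.42 [221. 188.] 3713
fixture 0.59 [220. 188.] 3816
cam_base 0.75 [257. 175.] 658
lever_grip 0.76 [256. 176.] 467
cam_lever 0.96 [254. 172.] 501
stop_slot 0.97 [223. 185.] 3753
stop_slot 0.53 [329. 269.] 714
```

View pics/scene0.png

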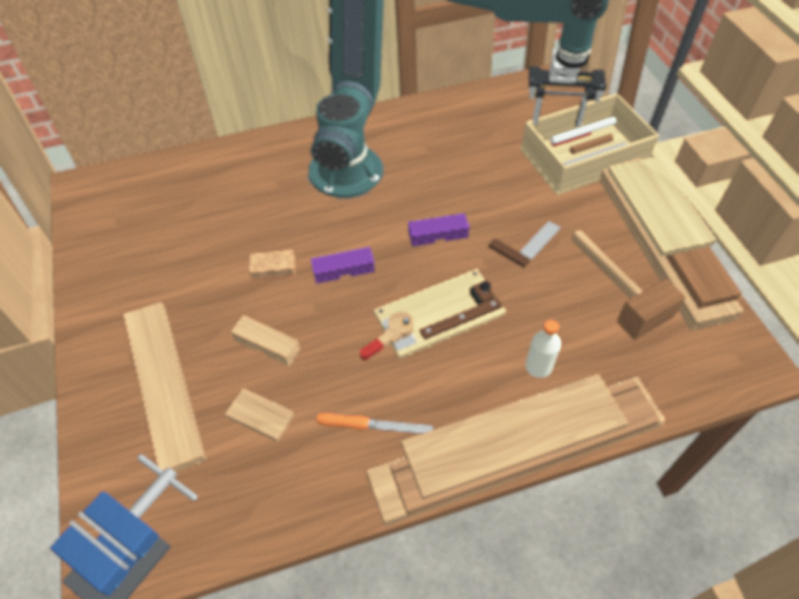

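View pics/top0.png

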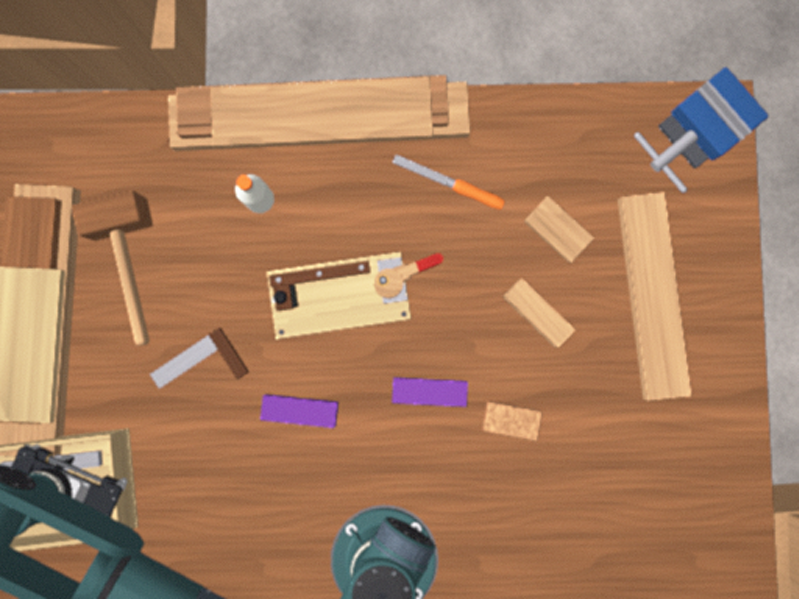

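Candidates for the blank in the top image: the pale bar at (345,202), the pale offcut at (358,147), which is wider and thinner, and the purple look-alikes at (190,264) and (276,253). By description it's the bar at (345,202). I'll check it in a close crop and measure.

Run:
```python
from h import *
p=cams.snapshot('top'); s=cams.snapshot('scene')
a=cv2.resize(p['frame'][155:235,305:385],(400,400),interpolation=cv2.INTER_CUBIC)
b=cv2.resize(s['frame'][190:240,140:200],(400,333),interpolation=cv2.INTER_CUBIC)
c=np.zeros((400,800,3),np.uint8);c[:,:400]=a;c[:333,400:]=b
save('blank1',c,1)
save('fix1',p['frame'],6,(160,150,295,225)); save('fix1s',s['frame'],6,(220,160,335,235))
m=cams.outline_of(p,'blank_center')[0]['region'].astype(np.uint8)
cs=max(cv2.findContours(m,0,2)[0],key=cv2.contourArea)
r=cv2.minAreaRect(cs); box=cv2.boxPoints(r)
X=np.array([ray(p,q,.042) for q in box]); print(np.round(X,4)); print(np.linalg.norm(np.diff(X,axis=0),axis=1)); print('ctr',ray(p,r[0],.042),ray(p,r[0],.03))
for d in cams.outline_of(s,'blank_center')[:3]:
    print(d['conf'],d['centre'],ray(s,d['centre'],.021),'p' )
for n in ['chisel','mallet','try_square','glue','offcut','sanding_block']:
    d=cams.outline_of(p,n)
    if d: print(n,round(d[0]['conf'],2),np.round(ray(p,d[0]['centre'],.02)[:2],3))
print(p['intrinsics'])
```

```text
[[ 0.5327 -0.2469  0.042 ]
 [ 0.5733 -0.2892  0.042 ]
 [ 0.4639 -0.3934  0.042 ]
 [ 0.4237 -0.3512  0.042 ]]
[0.05854778 0.15110749 0.0582915 ]
ctr [ 0.49827039 -0.32028414  0.042     ] [ 0.4987271  -0.32258104  0.03      ]
0.85 [283.3, 148.4] [0.31752568 0.17350529 0.021     ] p
0.72 [169.5, 218.5] [ 0.49903975 -0.32674415  0.021     ] p
0.59 [220.3, 168.9] [ 0.33827066 -0.09427839  0.021     ] p
chisel 0.78 [ 0.771 -0.162]
mallet 0.59 [0.69  0.526]
try_square 0.96 [0.415 0.363]
glue 0.7 [0.761 0.268]
offcut 0.8 [ 0.666 -0.379]
sanding_block 0.79 [ 0.283 -0.267]
[[478.29476949   0.         254.38977571]
 [  0.         478.29476949 189.70405949]
 [  0.           0.           1.        ]]
```

View pics/blank1.png

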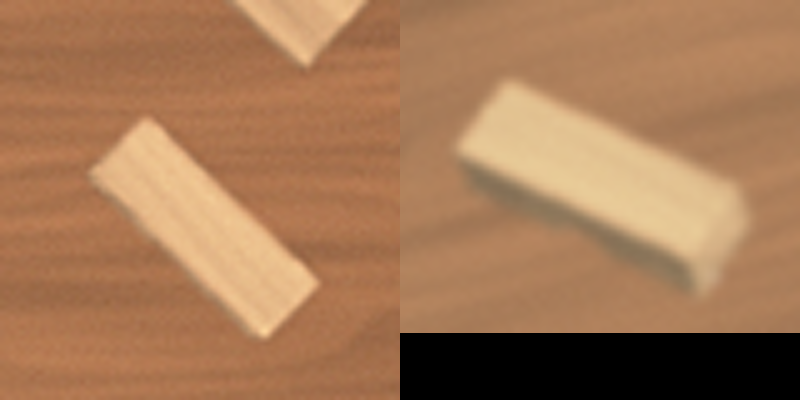

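View pics/fix1.png

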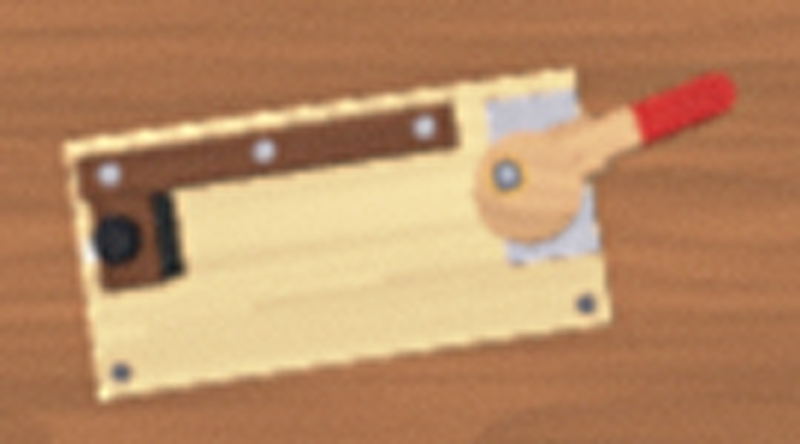

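View pics/fix1s.png

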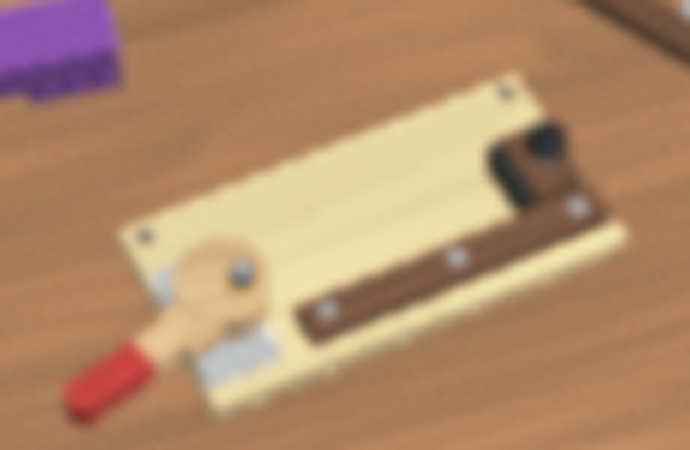

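The crop confirms the choice: a pale bar with the groove shadow on its underside in the scene view. The purple bars are the decoys. Next I'll fit the fixture pose and the stop pad face.

Run:
```python
from h import *
from scipy.optimize import least_squares
p=cams.snapshot('top'); s=cams.snapshot('scene')
k=800/135
T=[((65,145),(70,140)),((575,70),(70,-140)),((610,322),(-70,-140)),((100,400),(-70,140))]
S=[((120,232),(-70,-140)),((520,72),(-70,140)),((628,232),(70,140)),((212,412),(70,-140))]
obs=[(p,(160+(a[0]+.5)/k-.5,150+(a[1]+.5)/k-.5),b) for a,b in T]+[(s,(220+(a[0]+.5)/6-.5,160+(a[1]+.5)/6-.5),b) for a,b in S]
def W(v,b,z): c,n=np.cos(v[2]),np.sin(v[2]); return np.array([v[0]+c*b[0]-n*b[1],v[1]+n*b[0]+c*b[1],z])
for sel in (obs,obs[:4],obs[4:]):
    f=least_squares(lambda v:np.concatenate([proj(c,W(v,np.array(b)/1e3,.018))-q for c,q,b in sel]),[.55,.05,0.1])
    print(np.round(f.x,4),np.round(f.fun,1))
v=least_squares(lambda v:np.concatenate([proj(c,W(v,np.array(b)/1e3,.018))-q for c,q,b in obs]),[.55,.05,0.1]).x
np.save('fix.npy',v)
for n,b,z in [('pivot',(.014,-.095),.061),('seat',(.01,.011),.018),('lever',(.014+.105*np.cos(-np.pi/3),-.095+.105*np.sin(-np.pi/3)),.045)]:
    X=W(v,b,z); q=proj(p,X); print(n,np.round(X,4),'crop',np.round((q-[160,150])*k))
# pad face crop
for y in (.082,.086,.090):
  for x in (-.013,.033): print(y,x,np.round((proj(p,W(v,(x,y),.043))-[160,150])*k), np.round((proj(s,W(v,(x,y),.043))-[220,160])*6))
# blank fit on both
for c in (p,s):
    d=[d for d in cams.outline_of(c,'blank_center') if abs(ray(c,d['centre'],.021)[1]+.32)<.04][0]
    m=d['region']
    def cost(w):
        pts=[]
        for z in (0,.042):
            for b in [(.075,.025),(.075,-.025),(-.075,-.025),(-.075,.025)]:
                pts.append(proj(c,W(w,b,z)))
        hull=cv2.convexHull(np.array(pts,np.float32)*16).astype(np.int32)
        im=np.zeros((384,512),np.uint8); cv2.fillConvexPoly(im,hull,1,shift=4)
        return 1-(im.astype(bool)&m).sum()/(im.astype(bool)|m).sum()
    best=min(((cost((x,y,a)),x,y,a) for x in np.arange(.49,.511,.002) for y in np.arange(-.332,-.311,.002) for a in np.arange(.70,.86,.02)))
    print('blank fit',np.round(best,4))
```

```text
[0.5418 0.086  0.1311] [ 0.  -0.2  0.  -0.3  0.6  0.1  0.1 -0.1 -0.  -0.4 -0.5  0.1  0.1  0.4
  0.9 -0.9]
[0.5414 0.0866 0.1308] [-0.2 -0.1 -0.1 -0.2  0.4  0.3 -0.1 -0. ]
[0.5426 0.0852 0.1313] [-0.2 -0.1 -0.7  0.3  0.   0.6  0.8 -0.7]
pivot [ 0.5681 -0.0063  0.061 ] crop [504. 173.]
seat [0.5502 0.0982 0.018 ] crop [313. 215.]
lever [ 0.632  -0.0896  0.045 ] crop [659.  53.]
0.082 -0.013 [184. 274.] [481. 143.]
0.082 0.033 [172. 189.] [518. 198.]
0.086 -0.013 [176. 276.] [487. 141.]
0.086 0.033 [164. 190.] [523. 196.]
0.09 -0.013 [169. 277.] [492. 139.]
0.09 0.033 [157. 191.] [529. 193.]
blank fit [ 0.0949  0.498  -0.324   0.78  ]
blank fit [ 0.0831  0.496  -0.324   0.8   ]
```

The lever currently stands near angle 0.3. The tool can't tilt, so I'll turn the blank end over end: hinge-grip it at one end and lift so it hangs, stand it on end, then topple it on. First I need a planning helper that prints rows.

```bash
cat >> h.py <<'E'
def W(v,b,z): c,n=np.cos(v[2]),np.sin(v[2]); return np.array([v[0]+c*b[0]-n*b[1],v[1]+n*b[0]+c*b[1],z])
def cur():
    o=get_obs(); return np.array(o['tool_pos']),o['ee_rot'][2]
def plan(x,y,z,yaw,grip,n=None,start=None):
    P,a=start or cur(); X=np.array([x,y,z]); da=(yaw-a+np.pi)%(2*np.pi)-np.pi
    d=X-P; n=n or int(np.ceil(max(np.linalg.norm(d)/.058,abs(np.degrees(da))/10.2,1)))
    out=[]
    for i in range(n):
        T=P+(X-P)/(n-i); w=T-P
        tx=w[0]*np.cos(a)+w[1]*np.sin(a); ty=w[0]*np.sin(a)-w[1]*np.cos(a)
        tx,ty,tz=[round(100*q,1) for q in (tx,ty,-w[2])]
        tw=round(-np.degrees(da)/n,1)
        out.append(dict(tx=tx,ty=ty,tz=tz,twist=tw,grip=grip))
        P=P+np.array([(tx*np.cos(a)+ty*np.sin(a))/100,(tx*np.sin(a)-ty*np.cos(a))/100,-tz/100]); a-=np.radians(tw)
    import json
    print(json.dumps(out).replace('"grip": %s'%grip,'"grip":%s'%grip)); print('end',np.round(P,4),round(a,3))
def st(): 
    o=get_obs(); print({k:np.round(o[k],3).tolist() for k in('time','tool_pos','ee_rot','wrist_force','width')})
E
python3 -c "
from h import *
plan(.497+.079*.707,-.324+.079*.707,.12,.79,1)"
```

```text
[{"tx": -4.1, "ty": -3.8, "tz": 0.6, "twist": 7.4, "grip":1}, {"tx": -4.6, "ty": -3.3, "tz": 0.6, "twist": 7.4, "grip":1}, {"tx": -4.9, "ty": -2.7, "tz": 0.7, "twist": 7.4, "grip":1}, {"tx": -5.2, "ty": -2.0, "tz": 0.6, "twist": 7.4, "grip":1}, {"tx": -5.4, "ty": -1.3, "tz": 0.7, "twist": 7.4, "grip":1}, {"tx": -5.6, "ty": -0.6, "tz": 0.6, "twist": 7.4, "grip":1}, {"tx": -5.6, "ty": 0.1, "tz": 0.7, "twist": 7.4, "grip":1}, {"tx": -5.5, "ty": 0.9, "tz": 0.6, "twist": 7.4, "grip":1}, {"tx": -5.4, "ty": 1.6, "tz": 0.7, "twist": 7.4, "grip":1}, {"tx": -5.1, "ty": 2.2, "tz": 0.6, "twist": 7.4, "grip":1}, {"tx": -4.8, "ty": 2.9, "tz": 0.7, "twist": 7.4, "grip":1}, {"tx": -4.4, "ty": 3.5, "tz": 0.6, "twist": 7.4, "grip":1}, {"tx": -3.9, "ty": 4.0, "tz": 0.7, "twist": 7.4, "grip":1}, {"tx": -3.4, "ty": 4.5, "tz": 0.6, "twist": 7.4, "grip":1}, {"tx": -2.8, "ty": 4.9, "tz": 0.7, "twist": 7.4, "grip":1}]
end [ 0.5526 -0.2685  0.1195] 0.791
```

```bash
python3 -m crank '[{"tx":-4.1,"ty":-3.8,"tz":0.6,"twist":7.4,"grip":1},{"tx":-4.6,"ty":-3.3,"tz":0.6,"twist":7.4,"grip":1},{"tx":-4.9,"ty":-2.7,"tz":0.7,"twist":7.4,"grip":1},{"tx":-5.2,"ty":-2.0,"tz":0.6,"twist":7.4,"grip":1},{"tx":-5.4,"ty":-1.3,"tz":0.7,"twist":7.4,"grip":1},{"tx":-5.6,"ty":-0.6,"tz":0.6,"twist":7.4,"grip":1},{"tx":-5.6,"ty":0.1,"tz":0.7,"twist":7.4,"grip":1},{"tx":-5.5,"ty":0.9,"tz":0.6,"twist":7.4,"grip":1},{"tx":-5.4,"ty":1.6,"tz":0.7,"twist":7.4,"grip":1},{"tx":-5.1,"ty":2.2,"tz":0.6,"twist":7.4,"grip":1},{"tx":-4.8,"ty":2.9,"tz":0.7,"twist":7.4,"grip":1}]'
python3 -c "
from h import *
st(); plan(.497+.079*.707,-.324+.079*.707,.12,.79,1)"
```

```text
time: 2.78
tool_pos: [0.4647, -0.0636, 0.1457]
ee_rot: [3.14, -0.0, 1.303]
wrist_force: [-0.1, 0.4, -0.3]
width: 0.0939
{'time': 2.775, 'tool_pos': [0.465, -0.064, 0.146], 'ee_rot': [3.14, -0.0, 1.303], 'wrist_force': [-0.072, 0.449, -0.334], 'width': 0.094}
[{"tx": -4.3, "ty": 3.5, "tz": 0.6, "twist": 7.4, "grip":1}, {"tx": -3.9, "ty": 4.0, "tz": 0.7, "twist": 7.4, "grip":1}, {"tx": -3.3, "ty": 4.5, "tz": 0.6, "twist": 7.4, "grip":1}, {"tx": -2.7, "ty": 4.8, "tz": 0.7, "twist": 7.4, "grip":1}]
end [ 0.5529 -0.2676  0.1197] 0.787
```

```bash
python3 -m crank '[{"tx":-4.3,"ty":3.5,"tz":0.6,"twist":7.4,"grip":1},{"tx":-3.9,"ty":4.0,"tz":0.7,"twist":7.4,"grip":1},{"tx":-3.3,"ty":4.5,"tz":0.6,"twist":7.4,"grip":1},{"tx":-2.7,"ty":4.8,"tz":0.7,"twist":7.4,"grip":1},{"grip":1}]'
python3 - <<'E'
from h import *
st()
p=cams.snapshot('top');s=cams.snapshot('scene')
def crop(c,X,r=30):
    q=proj(c,X).astype(int); return cv2.resize(c['frame'][q[1]-r:q[1]+r,q[0]-r:q[0]+r],(400,400),interpolation=cv2.INTER_CUBIC)
save('hov',np.hstack([crop(p,(.5,-.3,.05)),crop(s,(.5,-.3,.05))]),1)
E
```

```text
{'time': 2.775, 'tool_pos': [0.465, -0.064, 0.146], 'ee_rot': [3.14, -0.0, 1.303], 'wrist_force': [-0.072, 0.449, -0.334], 'width': 0.094}invalid input at $[4]: expected keys tx, ty, tz, twist, grip
```

View pics/hov.png

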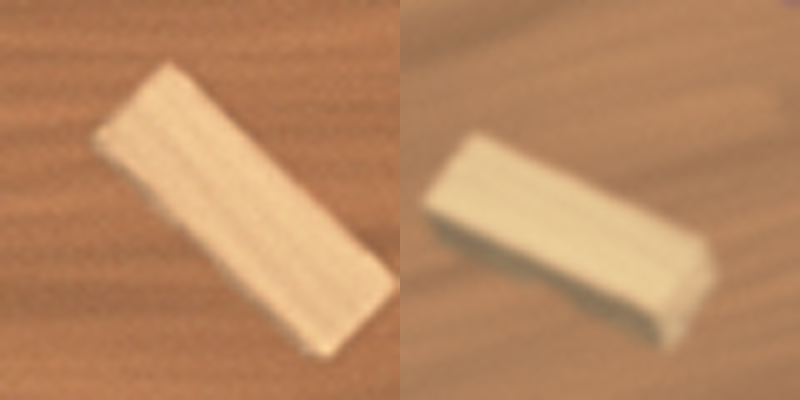

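All five keys are required in every row, so that call was refused. The picture still gives a clean unobstructed view of the blank, so I'll refine its pose from the corners.

```bash
python3 -m crank '[{"tx":-4.3,"ty":3.5,"tz":0.6,"twist":7.4,"grip":1},{"tx":-3.9,"ty":4.0,"tz":0.7,"twist":7.4,"grip":1},{"tx":-3.3,"ty":4.5,"tz":0.6,"twist":7.4,"grip":1},{"tx":-2.7,"ty":4.8,"tz":0.7,"twist":7.4,"grip":1},{"tx":0,"ty":0,"tz":0,"twist":0,"grip":1}]'
python3 - <<'E'
from h import *
st()
p=cams.snapshot('top');s=cams.snapshot('scene')
def crop(c,X,r=30):
    q=proj(c,X).astype(int); return cv2.resize(c['frame'][q[1]-r:q[1]+r,q[0]-r:q[0]+r],(400,400),interpolation=cv2.INTER_CUBIC)
save('hov2',np.hstack([crop(p,(.5,-.3,.05)),crop(s,(.5,-.3,.05))]),1)
for c,L in((p,[(170,62),(100,135),(330,355),(398,283)]),(s,[(478,132),(425,200),(662,308),(708,243)])):
    q0=proj(c,(.5,-.3,.05)).astype(int)-30
    X=np.array([ray(c,q0+(np.array([a%400 if a>=400 and c is s else a,b])+.5)/6.667-.5,.042) for a,b in L]); print(np.round(X,4).tolist(),X.mean(0).round(4))
    print(np.linalg.norm(np.diff(X,axis=0),axis=1).round(4))
    e=X.mean(0); u=(X[0]+X[1]-X[2]-X[3]); print(np.arctan2(u[1],u[0]))
E
```

```text
time: 3.5
tool_pos: [0.5533, -0.2672, 0.1174]
ee_rot: [-3.139, 0.001, 0.789]
wrist_force: [-1.1, -0.2, -0.2]
width: 0.094
{'time': 3.5, 'tool_pos': [0.553, -0.267, 0.117], 'ee_rot': [-3.139, 0.001, 0.789], 'wrist_force': [-1.15, -0.222, -0.199], 'width': 0.094}
[[0.5689, -0.2877, 0.042], [0.5348, -0.2536, 0.042], [0.4288, -0.3595, 0.042], [0.4623, -0.3927, 0.042]] [ 0.4987 -0.3233  0.042 ]
[0.0483 0.1498 0.0471]
0.7812685965503651
[[0.4258, -0.3571, 0.042], [0.4604, -0.392, 0.042], [0.5661, -0.2855, 0.042], [0.5348, -0.2538, 0.042]] [ 0.4968 -0.3221  0.042 ]
[0.0492 0.15   0.0446]
-2.3676465573778533
```

View pics/hov2.png

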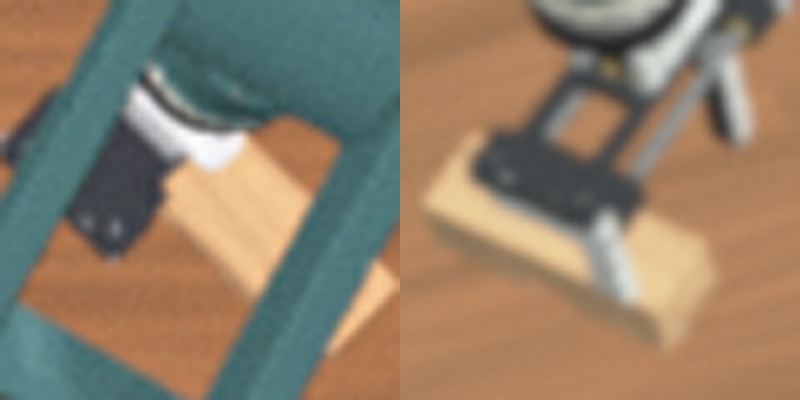

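```bash
python3 -m crank '[{"tx":-0.1,"ty":0,"tz":3.5,"twist":0,"grip":1},{"tx":0,"ty":0,"tz":3.5,"twist":0,"grip":1},{"tx":0,"ty":0,"tz":0,"twist":0,"grip":0.3},{"tx":0,"ty":0,"tz":0,"twist":0,"grip":0.3},{"tx":0,"ty":0,"tz":0,"twist":0,"grip":0.3},{"tx":0,"ty":0,"tz":0,"twist":0,"grip":0.3},{"tx":0,"ty":0,"tz":0,"twist":0,"grip":0.3},{"tx":0,"ty":0,"tz":0,"twist":0,"grip":0.3}]'
python3 -c "
from h import *
st()"
```

```text
time: 4.6
tool_pos: [0.5533, -0.2661, 0.0503]
ee_rot: [3.14, -0.001, 0.791]
wrist_force: [1.3, 0.1, 1.4]
width: 0.0428
{'time': 4.6, 'tool_pos': [0.553, -0.266, 0.05], 'ee_rot': [3.14, -0.001, 0.791], 'wrist_force': [1.256, 0.066, 1.422], 'width': 0.043}
```

```bash
python3 -m crank '[{"tx":0,"ty":0,"tz":0,"twist":0,"grip":0.8},{"tx":0,"ty":0,"tz":0,"twist":0,"grip":0.8},{"tx":0,"ty":0,"tz":0,"twist":0,"grip":0.8}]'
python3 - <<'E'
from h import *
st()
p=cams.snapshot('top');s=cams.snapshot('scene')
def crop(c,X,r=30):
    q=proj(c,X).astype(int); return cv2.resize(c['frame'][q[1]-r:q[1]+r,q[0]-r:q[0]+r],(400,400),interpolation=cv2.INTER_CUBIC)
save('g1',np.hstack([crop(p,(.5,-.3,.05)),crop(s,(.5,-.3,.05))]),1)
E
```

```text
time: 4.97
tool_pos: [0.5521, -0.266, 0.049]
ee_rot: [-3.141, 0.001, 0.791]
wrist_force: [0.6, 0.7, -0.4]
width: 0.0693
{'time': 4.975, 'tool_pos': [0.552, -0.266, 0.049], 'ee_rot': [-3.141, 0.001, 0.791], 'wrist_force': [0.645, 0.667, -0.437], 'width': 0.069}
```

View pics/g1.png

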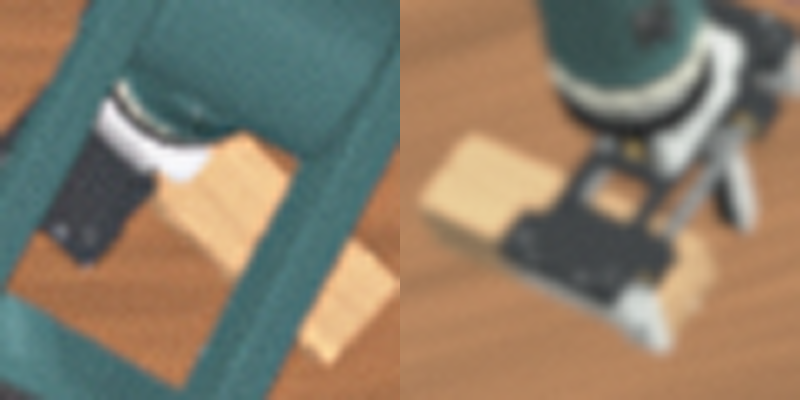

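The fingers closed past the end of the bar; the bar is still in place. I'll shift 4 mm onto it, go a little deeper, and close again.

```bash
python3 -m crank '[{"tx":-0.4,"ty":0,"tz":0.3,"twist":0,"grip":0.8},{"tx":0,"ty":0,"tz":0,"twist":0,"grip":0.3},{"tx":0,"ty":0,"tz":0,"twist":0,"grip":0.3},{"tx":0,"ty":0,"tz":0,"twist":0,"grip":0.3},{"tx":0,"ty":0,"tz":0,"twist":0,"grip":0.3},{"tx":0,"ty":0,"tz":0,"twist":0,"grip":0.3},{"tx":0,"ty":0,"tz":0,"twist":0,"grip":0.3}]'
python3 -c "
from h import *
st()"
```

```text
time: 5.95
tool_pos: [0.5497, -0.2688, 0.0465]
ee_rot: [3.142, -0.0, 0.792]
wrist_force: [-0.5, -0.8, -0.2]
width: 0.0485
{'time': 5.95, 'tool_pos': [0.55, -0.269, 0.046], 'ee_rot': [3.142, -0.0, 0.792], 'wrist_force': [-0.543, -0.837, -0.214], 'width': 0.049}
```

```bash
python3 -m crank '[{"tx":0,"ty":0,"tz":-1.5,"twist":0,"grip":0.3},{"tx":-0.1,"ty":0,"tz":-2,"twist":0,"grip":0.3},{"tx":-0.3,"ty":0,"tz":-2,"twist":0,"grip":0.3},{"tx":0,"ty":0,"tz":0,"twist":0,"grip":0.3}]'
python3 - <<'E'
from h import *
st()
p=cams.snapshot('top');s=cams.snapshot('scene')
def crop(c,X,r=30):
    q=proj(c,X).astype(int); return cv2.resize(c['frame'][q[1]-r:q[1]+r,q[0]-r:q[0]+r],(400,400),interpolation=cv2.INTER_CUBIC)
save('g2',np.hstack([crop(p,(.5,-.3,.05)),crop(s,(.5,-.3,.05))]),1)
E
```

```text
time: 6.45
tool_pos: [0.5485, -0.2728, 0.1053]
ee_rot: [3.135, -0.002, 0.791]
wrist_force: [1.3, -0.5, -1.7]
width: 0.0485
{'time': 6.45, 'tool_pos': [0.549, -0.273, 0.105], 'ee_rot': [3.135, -0.002, 0.791], 'wrist_force': [1.259, -0.505, -1.674], 'width': 0.049}
```

View pics/g2.png

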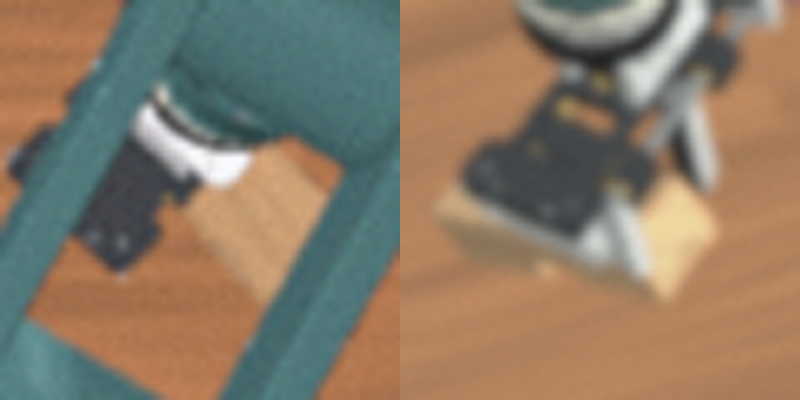

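The bar tilts in the hinge grip with its far end resting on the bench, so passive pivoting works. I'll lift on until it hangs.

```bash
python3 -m crank '[{"tx":-0.8,"ty":0,"tz":-2,"twist":0,"grip":0.3},{"tx":-1.2,"ty":0,"tz":-2,"twist":0,"grip":0.3},{"tx":-2,"ty":0,"tz":-2,"twist":0,"grip":0.3},{"tx":-2,"ty":0,"tz":-2,"twist":0,"grip":0.3},{"tx":0,"ty":0,"tz":-1,"twist":0,"grip":0.3},{"tx":0,"ty":0,"tz":0,"twist":0,"grip":0.3},{"tx":0,"ty":0,"tz":0,"twist":0,"grip":0.3}]'
python3 - <<'E'
from h import *
st()
p=cams.snapshot('top');s=cams.snapshot('scene')
def crop(c,X,r=30):
    q=proj(c,X).astype(int); return cv2.resize(c['frame'][q[1]-r:q[1]+r,q[0]-r:q[0]+r],(400,400),interpolation=cv2.INTER_CUBIC)
save('g3',np.hstack([crop(p,(.5,-.3,.05),36),crop(s,(.5,-.3,.08),36)]),1)
E
```

```text
time: 7.42
tool_pos: [0.5046, -0.3137, 0.1904]
ee_rot: [-3.14, -0.0, 0.792]
wrist_force: [-0.1, 0.0, -2.1]
width: 0.0485
{'time': 7.425, 'tool_pos': [0.505, -0.314, 0.19], 'ee_rot': [-3.14, -0.0, 0.792], 'wrist_force': [-0.104, 0.031, -2.144], 'width': 0.048}
```

View pics/g3.png

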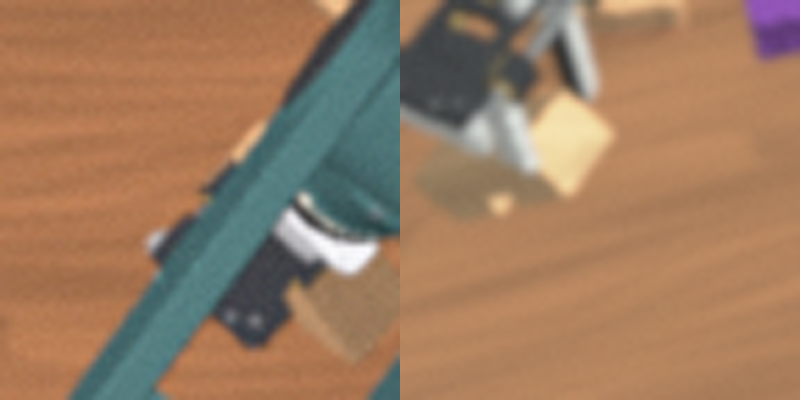

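Run:
```python
from h import *
p=cams.snapshot('top');s=cams.snapshot('scene')
def crop(c,X,r=30):
    q=proj(c,X).astype(int)-r; q=np.maximum(q,0); return cv2.resize(c['frame'][q[1]:q[1]+2*r,q[0]:q[0]+2*r],(400,400),interpolation=cv2.INTER_CUBIC)
save('g4',np.hstack([crop(p,(.48,-.34,.15),30),crop(s,(.49,-.33,.15),30)]),1)
```

```text
(no output)
```

View pics/g4.png

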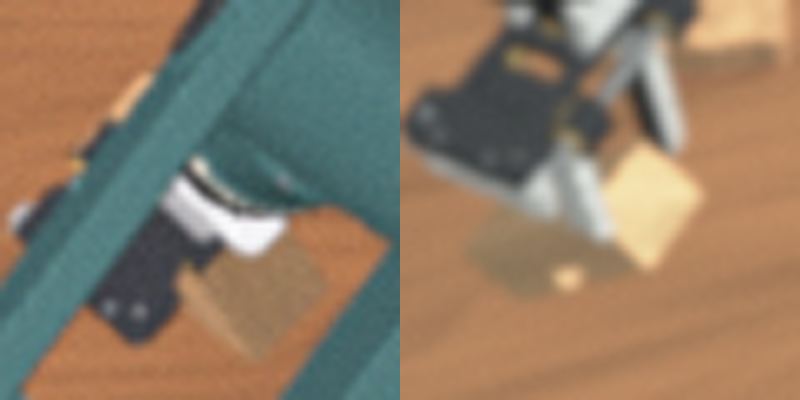

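```bash
cat >> h.py <<'E'
def wire(c,Xh,yaw,phi,hx,hz,img,col):
    # bar: u from A to B horizontally = -(cos yaw, sin yaw); phi tilt B downwards
    u0=-np.array([np.cos(yaw),np.sin(yaw),0]); zz=np.array([0,0,1.]); w=np.cross(zz,u0)
    u=u0*np.cos(phi)-zz*np.sin(phi); n=zz*np.cos(phi)+u0*np.sin(phi)  # n = plain face normal
    P={}
    for i in(0,1):
        for j in(-1,1):
            for k in(0,1): P[i,j,k]=proj(c,Xh+u*(i*.15-hx)+w*j*.025-n*(k*.042-hz))
    for a in P:
        for b in P:
            if a<b and sum(x!=y for x,y in zip(a,b))==1: cv2.line(img,tuple(np.round(P[a]*16*6.667).astype(int)),tuple(np.round(P[b]*16*6.667).astype(int)),col,1,cv2.LINE_AA,4)
E
python3 - <<'E'
from h import *
p=cams.snapshot('top');s=cams.snapshot('scene')
o=get_obs(); X=np.array(o['tool_pos']); yaw=o['ee_rot'][2]
Xh=X+np.array([-.005*np.cos(yaw),-.005*np.sin(yaw),-.008])
rows=[]
for c in(p,s):
    r=[]
    for phi in (40,60):
        big=cv2.resize(c['frame'],None,fx=6.667,fy=6.667,interpolation=cv2.INTER_CUBIC)
        wire(c,Xh,yaw,np.radians(phi),.003,.003,big,(255,0,255))
        q=(proj(c,X-[0.01,0.01,.05])*6.667).astype(int); r.append(big[q[1]-200:q[1]+200,q[0]-200:q[0]+200])
    rows.append(np.hstack(r))
save('w1',np.vstack(rows),1)
E
```

```text
(no output)
```

View pics/w1.png

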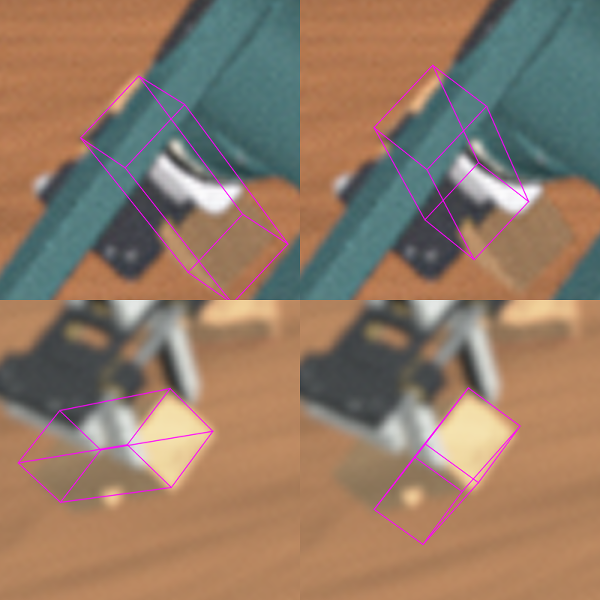

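The tilt is about 45° in both views (the wireframe lies between my 40° and 60° overlays), and pad friction holds it there. A sharp start up and toward the free end should swing it further down.

```bash
python3 -m crank '[{"tx":-4.4,"ty":0,"tz":-4.0,"twist":0,"grip":0.3},{"tx":-2.5,"ty":0,"tz":-2,"twist":0,"grip":0.3},{"tx":-1,"ty":0,"tz":-1,"twist":0,"grip":0.3},{"tx":0.5,"ty":0,"tz":0,"twist":0,"grip":0.3},{"tx":1.5,"ty":0,"tz":1,"twist":0,"grip":0.3},{"tx":3,"ty":0,"tz":3,"twist":0,"grip":0.3},{"tx":4,"ty":0,"tz":4,"twist":0,"grip":0.3},{"tx":-4.4,"ty":0,"tz":-4.0,"twist":0,"grip":0.3},{"tx":-2.5,"ty":0,"tz":-2,"twist":0,"grip":0.3},{"tx":-1,"ty":0,"tz":-0.5,"twist":0,"grip":0.3},{"tx":0,"ty":0,"tz":0,"twist":0,"grip":0.3},{"tx":0,"ty":0,"tz":0,"twist":0,"grip":0.3}]'
cat >> h.py <<'E'
def wshow(name,phis,hx=.003,hz=.003):
    p=cams.snapshot('top');s=cams.snapshot('scene')
    o=get_obs(); X=np.array(o['tool_pos']); yaw=o['ee_rot'][2]
    Xh=X+np.array([-.005*np.cos(yaw),-.005*np.sin(yaw),-.008])
    rows=[]
    for c in(p,s):
        r=[]
        for phi in phis:
            big=cv2.resize(c['frame'],None,fx=6.667,fy=6.667,interpolation=cv2.INTER_CUBIC)
            if phi is not None: wire(c,Xh,yaw,np.radians(phi),hx,hz,big,(255,0,255))
            q=(proj(c,X-[0.01,0.01,.05])*6.667).astype(int); q=np.maximum(q,200); r.append(big[q[1]-200:q[1]+200,q[0]-200:q[0]+200][:400,:400])
        rows.append(np.hstack(r))
    save(name,np.vstack(rows),1)
E
python3 - <<'E'
from h import *
st(); wshow('w2',(None,60))
E
```

```text
time: 9.22
tool_pos: [0.4573, -0.3614, 0.2446]
ee_rot: [-3.139, -0.001, 0.793]
wrist_force: [0.2, -0.0, -2.9]
width: 0.0489
{'time': 9.225, 'tool_pos': [0.457, -0.361, 0.245], 'ee_rot': [-3.139, -0.001, 0.793], 'wrist_force': [0.216, -0.019, -2.943], 'width': 0.049}
```

View pics/w2.png

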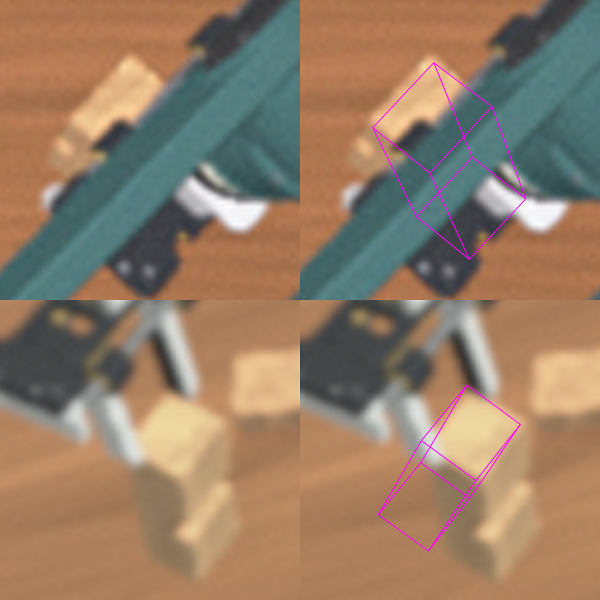

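The bar now hangs about vertical, groove side facing +x/+y and the far end down. I'll carry it back over open bench and stand it on end.

```bash
python3 -m crank '[{"tx":1,"ty":0,"tz":1,"twist":0,"grip":0.3},{"tx":2,"ty":0,"tz":1,"twist":0,"grip":0.3},{"tx":2,"ty":0,"tz":1,"twist":0,"grip":0.3},{"tx":2,"ty":0,"tz":1,"twist":0,"grip":0.3},{"tx":2,"ty":0,"tz":1,"twist":0,"grip":0.3},{"tx":1.5,"ty":0,"tz":1,"twist":0,"grip":0.3},{"tx":1,"ty":0,"tz":1,"twist":0,"grip":0.3},{"tx":0,"ty":0,"tz":0.5,"twist":0,"grip":0.3},{"tx":0,"ty":0,"tz":0,"twist":0,"grip":0.3}]'
python3 - <<'E'
from h import *
st(); wshow('w3',(None,90))
E
```

```text
time: 10.45
tool_pos: [0.5372, -0.2812, 0.1709]
ee_rot: [-3.141, 0.001, 0.791]
wrist_force: [-1.1, 0.5, -2.0]
width: 0.0489
{'time': 10.45, 'tool_pos': [0.537, -0.281, 0.171], 'ee_rot': [-3.141, 0.001, 0.791], 'wrist_force': [-1.066, 0.457, -2.022], 'width': 0.049}
```

View pics/w3.png

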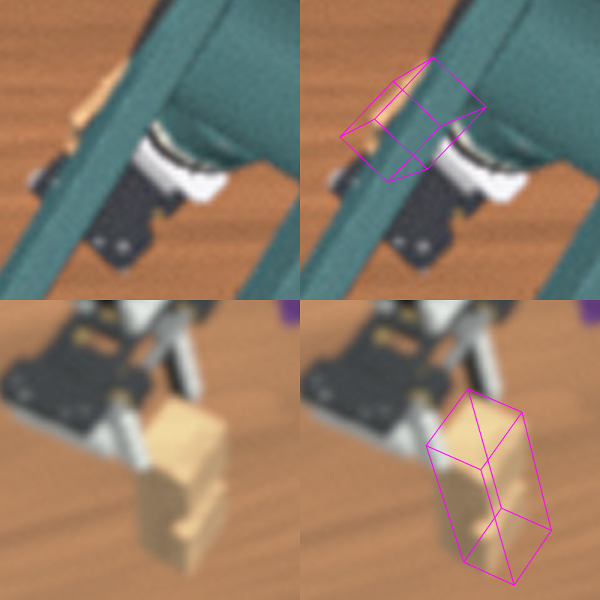

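```bash
python3 -m crank '[{"tx":0,"ty":0,"tz":0.5,"twist":0,"grip":0.3},{"tx":0,"ty":0,"tz":0.4,"twist":0,"grip":0.3},{"tx":0,"ty":0,"tz":0.3,"twist":0,"grip":0.3},{"tx":0,"ty":0,"tz":0.2,"twist":0,"grip":0.3},{"tx":0,"ty":0,"tz":0,"twist":0,"grip":0.3}]'
python3 - <<'E'
from h import *
st()
E
```

```text
time: 11.18
tool_pos: [0.5382, -0.2811, 0.1622]
ee_rot: [3.138, -0.001, 0.792]
wrist_force: [-3.2, 2.0, 11.6]
width: 0.049
{'time': 11.175, 'tool_pos': [0.538, -0.281, 0.162], 'ee_rot': [3.138, -0.001, 0.792], 'wrist_force': [-3.205, 2.038, 11.569], 'width': 0.049}
```

Run:
```python
from h import *
st(); wshow('w4',(None,90))
```

```text
{'time': 11.175, 'tool_pos': [0.538, -0.281, 0.162], 'ee_rot': [3.138, -0.001, 0.792], 'wrist_force': [-3.205, 2.038, 11.569], 'width': 0.049}
```

View pics/w4.png

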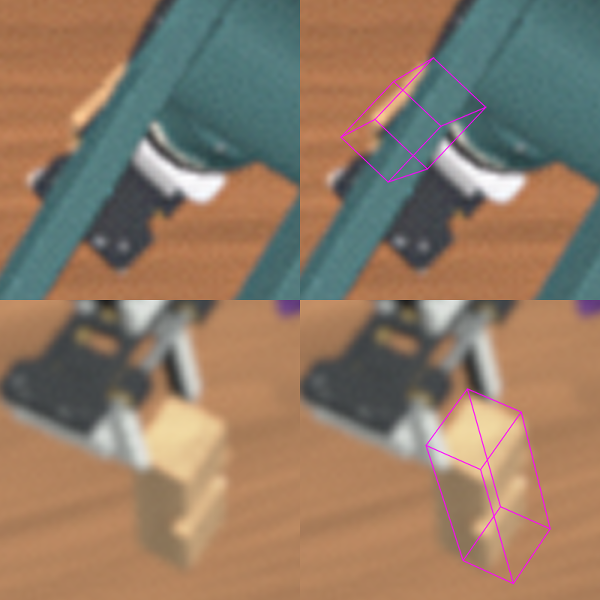

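The bar stands on its groove-side lower corner at roughly 75°. With 13 N on that corner, moving toward tool −x should pivot it upright.

```bash
python3 -m crank '[{"tx":-0.5,"ty":0,"tz":0,"twist":0,"grip":0.3},{"tx":-0.5,"ty":0,"tz":0,"twist":0,"grip":0.3},{"tx":-0.5,"ty":0,"tz":0.1,"twist":0,"grip":0.3},{"tx":-0.5,"ty":0,"tz":0.1,"twist":0,"grip":0.3},{"tx":-0.5,"ty":0,"tz":0.1,"twist":0,"grip":0.3},{"tx":-0.5,"ty":0,"tz":0.1,"twist":0,"grip":0.3},{"tx":0,"ty":0,"tz":0,"twist":0,"grip":0.3}]'
python3 - <<'E'
from h import *
st(); wshow('w5',(None,90))
E
```

```text
time: 12.15
tool_pos: [0.5182, -0.3028, 0.1584]
ee_rot: [3.135, -0.003, 0.791]
wrist_force: [-1.6, 2.3, 11.5]
width: 0.0491
{'time': 12.15, 'tool_pos': [0.518, -0.303, 0.158], 'ee_rot': [3.135, -0.003, 0.791], 'wrist_force': [-1.63, 2.276, 11.453], 'width': 0.049}
```

View pics/w5.png

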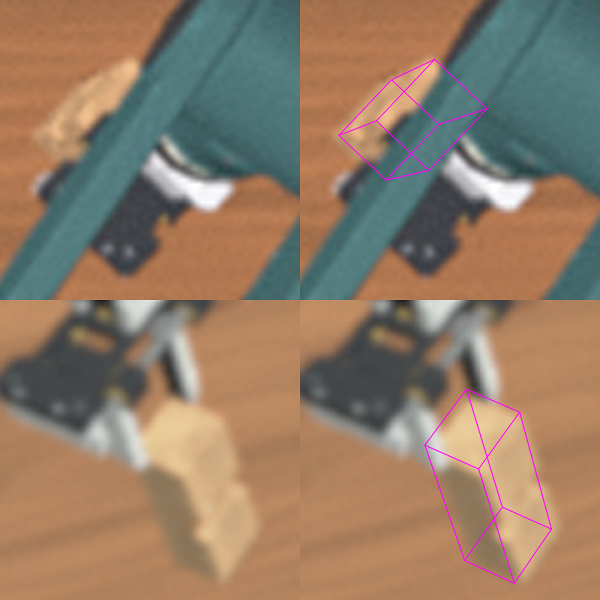

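Now roughly vertical and matching the 90° wire slope. I'll ease the pressure, release and look.

```bash
python3 -m crank '[{"tx":-0.2,"ty":0,"tz":-0.3,"twist":0,"grip":0.3},{"tx":0,"ty":0,"tz":-0.1,"twist":0,"grip":0.7},{"tx":0,"ty":0,"tz":0,"twist":0,"grip":1},{"tx":0,"ty":0,"tz":0,"twist":0,"grip":1},{"tx":0,"ty":0,"tz":-2,"twist":0,"grip":1},{"tx":0,"ty":0,"tz":-4,"twist":0,"grip":1},{"tx":0,"ty":0,"tz":-4,"twist":0,"grip":1}]'
python3 - <<'E'
from h import *
st()
p=cams.snapshot('top');s=cams.snapshot('scene')
def crop(c,X,r=30):
    q=proj(c,X).astype(int)-r; q=np.maximum(q,0); return cv2.resize(c['frame'][q[1]:q[1]+2*r,q[0]:q[0]+2*r],(400,400),interpolation=cv2.INTER_CUBIC)
save('g5',np.hstack([crop(p,(.52,-.3,.1),40),crop(s,(.52,-.3,.1),40)]),1)
E
```

```text
time: 13.12
tool_pos: [0.5149, -0.3036, 0.2576]
ee_rot: [-3.14, 0.0, 0.791]
wrist_force: [-0.1, -0.6, 0.3]
width: 0.094
{'time': 13.125, 'tool_pos': [0.515, -0.304, 0.258], 'ee_rot': [-3.14, 0.0, 0.791], 'wrist_force': [-0.079, -0.617, 0.323], 'width': 0.094}
```

View pics/g5.png

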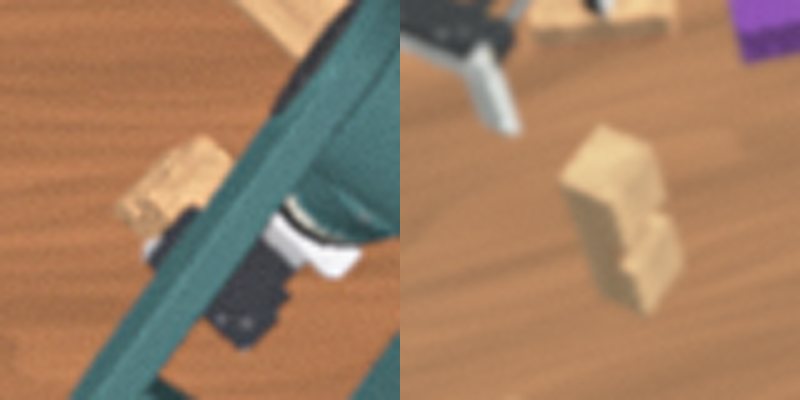

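It stands free and upright, groove facing +x/+y; the top face is at about (610,170) in the right half of the crop. I'll measure it.

Run:
```python
from h import *
s=cams.snapshot('scene')
q0=proj(s,(.52,-.3,.1)).astype(int)-40
f=lambda a,b,z:ray(s,q0+(np.array([a-400,b])+.5)/5-.5,z)
X=np.array([f(*a,.15) for a in[(602,122),(562,180),(626,222),(662,162)]]); print(X.round(4).tolist(),X.mean(0).round(4),np.linalg.norm(np.diff(X,axis=0),axis=1).round(4))
print(f(645,316,0).round(4),f(683,262,0).round(4))
# fit by yaw fixed
from scipy.optimize import least_squares
ob=[((602,122),(-.021,.025),.15),((562,180),(-.021,-.025),.15),((626,222),(.021,-.025),.15),((662,162),(.021,.025),.15),((645,316),(.021,-.025),0),((683,262),(.021,.025),0)]
r=least_squares(lambda v:np.concatenate([proj(s,W(v,b,z))-(q0+(np.array([a[0]-400,a[1]])+.5)/5-.5) for a,b,z in ob]),[.53,-.29,.79])
print(r.x.round(4),r.fun.round(1))
```

```text
[[0.4902, -0.286, 0.15], [0.528, -0.3206, 0.15], [0.5736, -0.2873, 0.15], [0.5348, -0.2547, 0.15]] [ 0.5317 -0.2871  0.15  ] [0.0512 0.0565 0.0506]
[ 0.5548 -0.2942  0.    ] [ 0.5193 -0.2584  0.    ]
[ 0.5288 -0.2882  0.7752] [ 0.6  1.3  0.1  0.8 -2.  -2.7 -0.9 -1.9  1.2  1.3  1.2  1.4]
```

```bash
python3 -m crank '[{"tx":1.8,"ty":-0.1,"tz":3,"twist":0,"grip":1},{"tx":0,"ty":0,"tz":4,"twist":0,"grip":1},{"tx":0,"ty":0,"tz":3.4,"twist":0,"grip":1},{"tx":0,"ty":0,"tz":0,"twist":0,"grip":0.3},{"tx":0,"ty":0,"tz":0,"twist":0,"grip":0.3},{"tx":0,"ty":0,"tz":0,"twist":0,"grip":0.3},{"tx":0,"ty":0,"tz":0,"twist":0,"grip":0.3},{"tx":0,"ty":0,"tz":0,"twist":0,"grip":0.3},{"tx":0,"ty":0,"tz":0,"twist":0,"grip":0.3}]'
python3 - <<'E'
from h import *
st(); 
p=cams.snapshot('top');s=cams.snapshot('scene')
def crop(c,X,r=30):
    q=proj(c,X).astype(int)-r; q=np.maximum(q,0); return cv2.resize(c['frame'][q[1]:q[1]+2*r,q[0]:q[0]+2*r],(400,400),interpolation=cv2.INTER_CUBIC)
save('g6',np.hstack([crop(p,(.52,-.3,.1),40),crop(s,(.52,-.3,.1),40)]),1)
E
```

```text
time: 14.4
tool_pos: [0.5275, -0.2903, 0.1546]
ee_rot: [3.14, -0.0, 0.792]
wrist_force: [0.3, 0.7, 3.3]
width: 0.0497
{'time': 14.4, 'tool_pos': [0.528, -0.29, 0.155], 'ee_rot': [3.14, -0.0, 0.792], 'wrist_force': [0.32, 0.711, 3.253], 'width': 0.05}
```

View pics/g6.png

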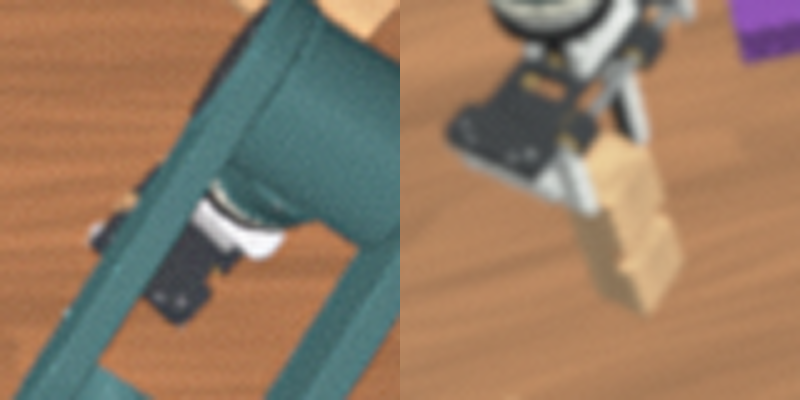

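Run:
```python
import numpy as np
R=.1485; e0=98.1; px,pz=.021,.147
es=[98.1-7.5*i for i in range(1,13)]
for i,e in enumerate(es):
    r=R-min(.003,.0015*(i+1)); 
    if e<20: r=R
    x=-r*np.cos(np.radians(e)); z=r*np.sin(np.radians(e))
    print(round(e,1),'tx %.1f tz %.1f'%((x-px)*100,(pz-z)*100),'at',x.round(3),z.round(3))
    px,pz=px+round((x-px)*100,1)/100,pz-round((pz-z)*100,1)/100
```

```text
90.6 tx -1.9 tz 0.0 at 0.002 0.147
83.1 tx -1.9 tz 0.3 at -0.017 0.144
75.6 tx -1.9 tz 0.3 at -0.036 0.141
68.1 tx -1.8 tz 0.6 at -0.054 0.135
60.6 tx -1.7 tz 0.8 at -0.071 0.127
53.1 tx -1.6 tz 1.1 at -0.087 0.116
45.6 tx -1.5 tz 1.2 at -0.102 0.104
38.1 tx -1.2 tz 1.4 at -0.114 0.09
30.6 tx -1.1 tz 1.6 at -0.125 0.074
23.1 tx -0.9 tz 1.7 at -0.134 0.057
15.6 tx -0.9 tz 1.7 at -0.143 0.04
8.1 tx -0.4 tz 1.9 at -0.147 0.021
```

```bash
python3 -m crank '[{"tx":-1.0,"ty":0,"tz":0.1,"twist":0,"grip":0.3},{"tx":-0.9,"ty":0,"tz":0.1,"twist":0,"grip":0.3},{"tx":-1.0,"ty":0,"tz":0.1,"twist":0,"grip":0.3},{"tx":-0.9,"ty":0,"tz":0.1,"twist":0,"grip":0.3},{"tx":-1.9,"ty":0,"tz":0.3,"twist":0,"grip":0.3},{"tx":-1.8,"ty":0,"tz":0.6,"twist":0,"grip":0.3},{"tx":0,"ty":0,"tz":0,"twist":0,"grip":0.3}]'
python3 - <<'E'
from h import *
st(); 
p=cams.snapshot('top');s=cams.snapshot('scene')
def crop(c,X,r=30):
    q=proj(c,X).astype(int)-r; q=np.maximum(q,0); return cv2.resize(c['frame'][q[1]:q[1]+2*r,q[0]:q[0]+2*r],(400,400),interpolation=cv2.INTER_CUBIC)
save('g7',np.hstack([crop(p,(.50,-.32,.1),40),crop(s,(.50,-.32,.1),40)]),1)
E
```

```text
time: 15.38
tool_pos: [0.4733, -0.3461, 0.1432]
ee_rot: [3.138, 0.003, 0.789]
wrist_force: [-3.4, -0.4, 10.4]
width: 0.0497
{'time': 15.375, 'tool_pos': [0.473, -0.346, 0.143], 'ee_rot': [3.138, 0.003, 0.789], 'wrist_force': [-3.393, -0.353, 10.357], 'width': 0.05}
```

View pics/g7.png

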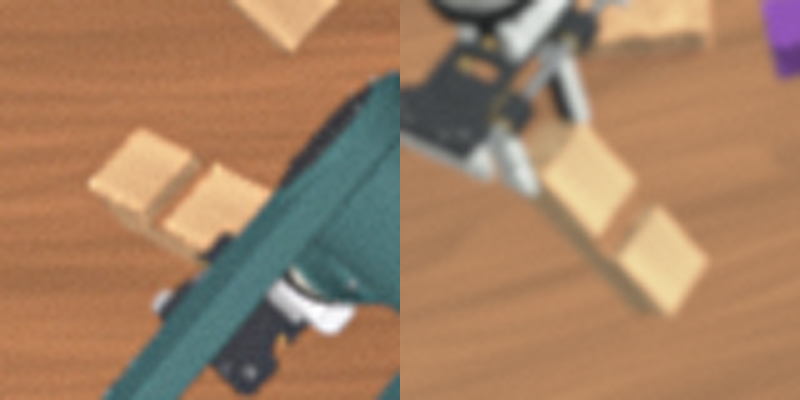

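Toppling works as planned: the groove side is coming up and the bar leans about 40°. I'll continue the arc.

```bash
python3 -m crank '[{"tx":-1.7,"ty":0,"tz":0.8,"twist":0,"grip":0.3},{"tx":-1.6,"ty":0,"tz":1.1,"twist":0,"grip":0.3},{"tx":-1.5,"ty":0,"tz":1.2,"twist":0,"grip":0.3},{"tx":-1.2,"ty":0,"tz":1.4,"twist":0,"grip":0.3},{"tx":-1.1,"ty":0,"tz":1.6,"twist":0,"grip":0.3},{"tx":-0.9,"ty":0,"tz":1.7,"twist":0,"grip":0.3},{"tx":-0.6,"ty":0,"tz":1.7,"twist":0,"grip":0.3},{"tx":0,"ty":0,"tz":1.0,"twist":0,"grip":0.3},{"tx":0,"ty":0,"tz":0,"twist":0,"grip":0.3}]'
python3 - <<'E'
from h import *
st(); 
p=cams.snapshot('top');s=cams.snapshot('scene')
def crop(c,X,r=30):
    q=proj(c,X).astype(int)-r; q=np.maximum(q,0); return cv2.resize(c['frame'][q[1]:q[1]+2*r,q[0]:q[0]+2*r],(400,400),interpolation=cv2.INTER_CUBIC)
save('g8',np.hstack([crop(p,(.48,-.34,.05),40),crop(s,(.48,-.34,.05),40)]),1)
E
```

```text
time: 16.6
tool_pos: [0.4139, -0.4035, 0.0336]
ee_rot: [-3.139, -0.001, 0.792]
wrist_force: [0.1, 1.3, -1.6]
width: 0.0498
{'time': 16.6, 'tool_pos': [0.414, -0.403, 0.034], 'ee_rot': [-3.139, -0.001, 0.792], 'wrist_force': [0.084, 1.277, -1.621], 'width': 0.05}
```

View pics/g8.png

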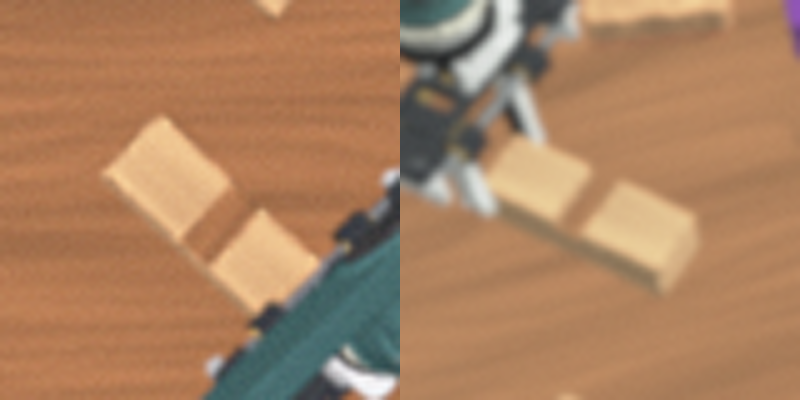

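Groove up, almost flat. I'll lower the last millimetres, release, rise and measure the bar.

```bash
python3 -m crank '[{"tx":0,"ty":0,"tz":0.4,"twist":0,"grip":0.3},{"tx":0,"ty":0,"tz":0.1,"twist":0,"grip":0.7},{"tx":0,"ty":0,"tz":0,"twist":0,"grip":1},{"tx":0,"ty":0,"tz":0,"twist":0,"grip":1},{"tx":0,"ty":0,"tz":-4,"twist":0,"grip":1},{"tx":-3,"ty":-3,"tz":-5,"twist":0,"grip":1},{"tx":-2,"ty":-5,"tz":-4,"twist":0,"grip":1}]'
python3 - <<'E'
from h import *
st(); 
p=cams.snapshot('top');s=cams.snapshot('scene')
def crop(c,X,r=30):
    q=proj(c,X).astype(int)-r; q=np.maximum(q,0); print(q); return cv2.resize(c['frame'][q[1]:q[1]+2*r,q[0]:q[0]+2*r],(400,400),interpolation=cv2.INTER_CUBIC)
save('g9',np.hstack([crop(p,(.47,-.35,.04),30),crop(s,(.47,-.35,.04),30)]),1)
E
```

```text
time: 17.58
tool_pos: [0.327, -0.3865, 0.1577]
ee_rot: [3.139, 0.001, 0.792]
wrist_force: [-0.0, -0.3, 1.6]
width: 0.0939
{'time': 17.575, 'tool_pos': [0.327, -0.386, 0.158], 'ee_rot': [3.139, 0.001, 0.792], 'wrist_force': [-0.047, -0.275, 1.641], 'width': 0.094}
[324 178]
[130 180]
```

View pics/g9.png

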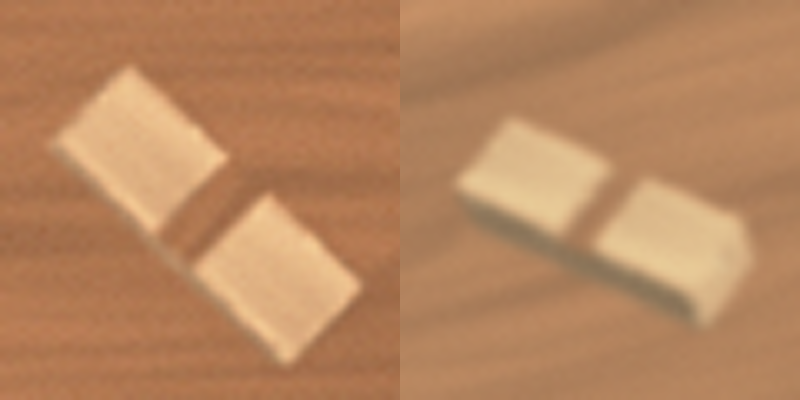

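The bar lies flat with the groove up: clean view, no arm in the way. I'll compute its pose and plan the grasp.

Run:
```python
from h import *
p=cams.snapshot('top');s=cams.snapshot('scene')
from scipy.optimize import least_squares
ob=[]
for c,q0,off,L in((p,(324,178),0,[((130,65),(.075,-.025)),((57,140),(.075,.025)),((287,363),(-.075,.025)),((360,287),(-.075,-.025))]),(s,(130,180),400,[((508,118),(-.075,.025)),((458,183),(-.075,-.025)),((693,288),(.075,-.025)),((742,215),(.075,.025))])):
    for a,b in L: ob.append((c,np.array(q0)+(np.array([a[0]-off,a[1]])+.5)/6.667-.5,b))
for sel in(ob,ob[:4]):
    for k in (0,):
        sg=[(c,q,b) for c,q,b in sel]
        # scene labels: fix orientation by nearest
        def res(v):
            out=[]
            for c,q,b in sg:
                out.append(min((proj(c,W(v,(i*.075,j*.025),.042))-q for i in(-1,1) for j in(-1,1)),key=lambda d:d@d))
            return np.concatenate(out)
        r=least_squares(res,[.465,-.352,.785]); print(r.x.round(4),r.fun.round(1))
v=r.x
v=least_squares(res,[.465,-.352,.785]).x; np.save('bar.npy',v)
plan(v[0],v[1],.09,v[2],1)
```

```text
[ 0.4665 -0.3514  0.7903] [ 0.1  0.5  0.3  0.6  0.6  0.1  0.4  0.   0.9 -0.2  0.3  0.3  0.1  0.5
  0.5  0.7]
[ 0.4675 -0.3504  0.7789] [ 0.   0.   0.   0.1 -0.  -0.  -0.  -0. ]
[{"tx": 4.1, "ty": 2.5, "tz": 2.2, "twist": 0.2, "grip":1}, {"tx": 4.1, "ty": 2.5, "tz": 2.2, "twist": 0.2, "grip":1}, {"tx": 4.2, "ty": 2.4, "tz": 2.3, "twist": 0.2, "grip":1}]
end [ 0.4675 -0.3504  0.0896] 0.78
```

```bash
python3 -m crank '[{"tx":4.1,"ty":2.5,"tz":2.2,"twist":0,"grip":1},{"tx":4.1,"ty":2.5,"tz":2.2,"twist":0,"grip":1},{"tx":4.1,"ty":2.4,"tz":2.3,"twist":0.3,"grip":1},{"tx":0,"ty":0,"tz":3,"twist":0,"grip":1},{"tx":0,"ty":0,"tz":2.9,"twist":0,"grip":1},{"tx":0,"ty":0,"tz":0,"twist":0,"grip":1}]'
python3 -c "
from h import *
st()"
```

```text
time: 18.52
tool_pos: [0.4648, -0.3471, 0.0238]
ee_rot: [-3.131, 0.0, 0.787]
wrist_force: [-0.0, -0.6, -0.5]
width: 0.0942
{'time': 18.525, 'tool_pos': [0.465, -0.347, 0.024], 'ee_rot': [-3.131, 0.0, 0.787], 'wrist_force': [-0.012, -0.646, -0.459], 'width': 0.094}
```

```bash
python3 -m crank '[{"tx":0,"ty":0,"tz":-0.4,"twist":0,"grip":0.3},{"tx":0,"ty":0,"tz":0,"twist":0,"grip":0.3},{"tx":0,"ty":0,"tz":0,"twist":0,"grip":0.3}]'; python3 -m crank '[{"tx":0,"ty":0,"tz":0,"twist":0,"grip":0.3}]';  python3 -m crank '[{"tx":0,"ty":0,"tz":0,"twist":0,"grip":0.3},{"tx":0,"ty":0,"tz":0,"twist":0,"grip":0.3}]'; python3 -m crank '[{"tx":0,"ty":0,"tz":0,"twist":0,"grip":0.3}]'
```

```text
time: 18.9
tool_pos: [0.4671, -0.3507, 0.0349]
ee_rot: [3.139, -0.0, 0.786]
wrist_force: [-0.2, 0.6, 0.2]
width: 0.0673
time: 19.02
tool_pos: [0.4667, -0.3503, 0.0342]
ee_rot: [3.14, -0.0, 0.786]
wrist_force: [-0.3, 0.1, 0.0]
width: 0.0571
time: 19.27
tool_pos: [0.4667, -0.3503, 0.0339]
ee_rot: [3.14, -0.0, 0.786]
wrist_force: [-0.2, -0.3, 2.1]
width: 0.0494
time: 19.4
tool_pos: [0.4667, -0.3503, 0.0339]
ee_rot: [3.141, 0.0, 0.786]
wrist_force: [0.7, -0.1, 2.1]
width: 0.0494
```

```bash
python3 - <<'E'
from h import *
v=np.load('fix.npy'); X=W(v,(.0075,.004),.1); print(X)
P,a=cur(); P=P+np.array([0,0,.07])
plan(X[0],X[1],.11,v[2]+np.pi/2,0.3,start=(P,a))
E
python3 -m crank '[{"tx":0,"ty":0,"tz":-2,"twist":0,"grip":0.3},{"tx":0,"ty":0,"tz":-5,"twist":0,"grip":0.3}]'
```

```text
[0.5486704  0.09096921 0.1       ]
[{"tx": 4.6, "ty": -3.2, "tz": -0.1, "twist": -6.6, "grip":0.3}, {"tx": 5.0, "ty": -2.6, "tz": -0.1, "twist": -6.6, "grip":0.3}, {"tx": 5.2, "ty": -2.0, "tz": -0.1, "twist": -6.6, "grip":0.3}, {"tx": 5.4, "ty": -1.4, "tz": -0.1, "twist": -6.6, "grip":0.3}, {"tx": 5.6, "ty": -0.8, "tz": -0.1, "twist": -6.6, "grip":0.3}, {"tx": 5.6, "ty": -0.1, "tz": -0.0, "twist": -6.6, "grip":0.3}, {"tx": 5.6, "ty": 0.5, "tz": -0.1, "twist": -6.6, "grip":0.3}, {"tx": 5.5, "ty": 1.1, "tz": -0.0, "twist": -6.6, "grip":0.3}]
end [0.5487 0.0909 0.1099] 1.708
time: 19.65
tool_pos: [0.4639, -0.3476, 0.0993]
ee_rot: [-3.131, 0.0, 0.786]
wrist_force: [0.8, 0.2, -2.4]
width: 0.0497
```

```bash
python3 -m crank '[{"tx":2.3,"ty":-1.6,"tz":0,"twist":-3.3,"grip":0.3},{"tx":2.3,"ty":-1.6,"tz":0,"twist":-3.3,"grip":0.3},{"tx":5.0,"ty":-2.6,"tz":-0.1,"twist":-6.6,"grip":0.3},{"tx":5.2,"ty":-2.0,"tz":-0.1,"twist":-6.6,"grip":0.3},{"tx":5.4,"ty":-1.4,"tz":-0.1,"twist":-6.6,"grip":0.3},{"tx":5.6,"ty":-0.8,"tz":-0.1,"twist":-6.6,"grip":0.3},{"tx":5.6,"ty":-0.1,"tz":0,"twist":-6.6,"grip":0.3},{"tx":5.6,"ty":0.5,"tz":-0.1,"twist":-6.6,"grip":0.3},{"tx":2.8,"ty":0.5,"tz":0,"twist":-3.3,"grip":0.3},{"tx":2.7,"ty":0.6,"tz":0,"twist":-3.3,"grip":0.3},{"tx":0,"ty":0,"tz":0,"twist":0,"grip":0.3},{"tx":0,"ty":0,"tz":0,"twist":0,"grip":0.3}]'
python3 - <<'E'
from h import *
st(); v=np.load('fix.npy')
p=cams.snapshot('top');s=cams.snapshot('scene')
def crop(c,X,r=30):
    q=proj(c,X).astype(int)-r; q=np.maximum(q,0); return cv2.resize(c['frame'][q[1]:q[1]+2*r,q[0]:q[0]+2*r],(400,400),interpolation=cv2.INTER_CUBIC)
save('p1',np.hstack([crop(p,(.55,.09,.06),50),crop(s,(.55,.09,.06),50)]),1)
X=W(v,(.0075,.004),.1); plan(X[0],X[1],.065,v[2]+np.pi/2,.3)
E
```

```text
time: 21.15
tool_pos: [0.5446, 0.0912, 0.1076]
ee_rot: [-3.14, 0.0, 1.707]
wrist_force: [-0.3, -0.6, -2.4]
width: 0.0492
{'time': 21.15, 'tool_pos': [0.545, 0.091, 0.108], 'ee_rot': [-3.14, 0.0, 1.707], 'wrist_force': [-0.297, -0.612, -2.424], 'width': 0.049}
[{"tx": -0.0, "ty": 0.4, "tz": 4.3, "twist": 0.2, "grip":0.3}]
end [0.5489 0.0913 0.065 ] 1.703
```

View pics/p1.png

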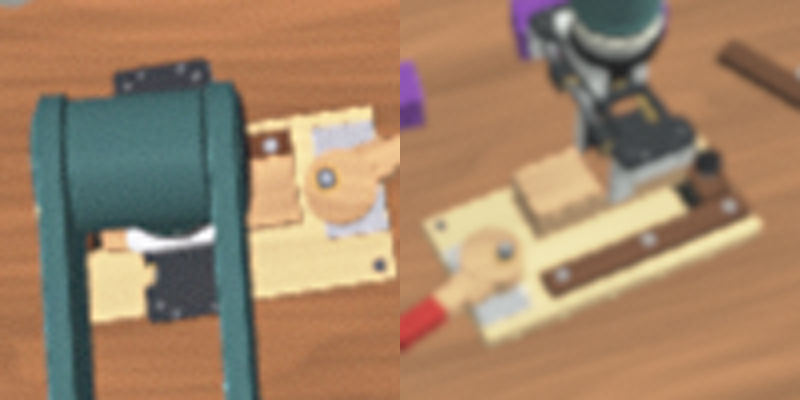

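```bash
python3 -m crank '[{"tx":0,"ty":0.3,"tz":2,"twist":0.2,"grip":0.3},{"tx":0,"ty":0.1,"tz":2,"twist":0,"grip":0.3},{"tx":0,"ty":0,"tz":0,"twist":0,"grip":0.3},{"tx":0,"ty":0,"tz":0,"twist":0,"grip":0.3}]'
python3 - <<'E'
from h import *
st(); v=np.load('fix.npy')
p=cams.snapshot('top');s=cams.snapshot('scene')
def crop(c,X,r=30):
    q=proj(c,X).astype(int)-r; q=np.maximum(q,0); return cv2.resize(c['frame'][q[1]:q[1]+2*r,q[0]:q[0]+2*r],(400,400),interpolation=cv2.INTER_CUBIC)
save('p2',np.hstack([crop(p,(.55,.06,.06),40),crop(s,(.55,.09,.06),40)]),1)
P,a=cur(); d=P[:2]-v[:2]; c,n=np.cos(v[2]),np.sin(v[2]); print('fixture xy',c*d[0]+n*d[1],-n*d[0]+c*d[1])
E
```

```text
time: 21.75
tool_pos: [0.5496, 0.0917, 0.0691]
ee_rot: [3.141, 0.0, 1.703]
wrist_force: [0.8, 0.3, -1.7]
width: 0.0492
{'time': 21.75, 'tool_pos': [0.55, 0.092, 0.069], 'ee_rot': [3.141, 0.0, 1.703], 'wrist_force': [0.755, 0.309, -1.654], 'width': 0.049}
fixture xy 0.008936370100497795 0.004849853446388207
```

View pics/p2.png

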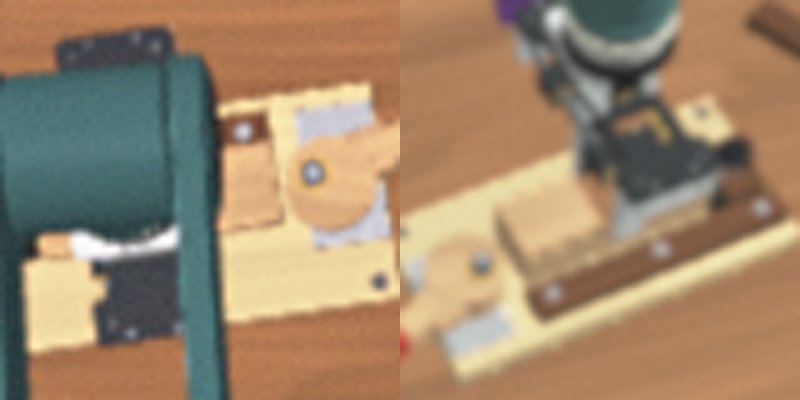

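```bash
python3 -m crank '[{"tx":0,"ty":-0.2,"tz":0.6,"twist":0,"grip":0.3},{"tx":0,"ty":0,"tz":0.5,"twist":0,"grip":0.3},{"tx":0,"ty":0,"tz":0.2,"twist":0,"grip":0.3},{"tx":0,"ty":0,"tz":0,"twist":0,"grip":0.3}]'; python3 -m crank '[{"tx":0,"ty":0,"tz":0.2,"twist":0,"grip":0.3},{"tx":0,"ty":0,"tz":0,"twist":0,"grip":0.3}]'
```

```text
time: 22.35
tool_pos: [0.5468, 0.092, 0.0547]
ee_rot: [-3.14, -0.0, 1.704]
wrist_force: [0.2, -0.6, -2.1]
width: 0.0496
time: 22.6
tool_pos: [0.5471, 0.092, 0.0531]
ee_rot: [-3.141, -0.0, 1.704]
wrist_force: [-0.6, 0.8, -2.6]
width: 0.0494
```

Run:
```python
from h import *
st(); s=cams.snapshot('scene')
def crop(c,X,r=30):
    q=proj(c,X).astype(int)-r; q=np.maximum(q,0); return cv2.resize(c['frame'][q[1]:q[1]+2*r,q[0]:q[0]+2*r],(600,600),interpolation=cv2.INTER_CUBIC)
save('p3',crop(s,(.55,.09,.04),35),1)
```

```text
{'time': 22.6, 'tool_pos': [0.547, 0.092, 0.053], 'ee_rot': [-3.141, -0.0, 1.704], 'wrist_force': [-0.633, 0.787, -2.578], 'width': 0.049}
```

View pics/p3.png

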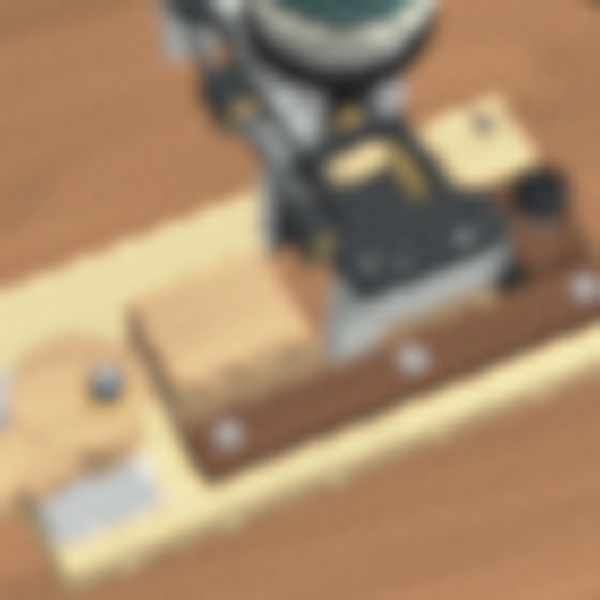

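```bash
python3 -m crank '[{"tx":0,"ty":0,"tz":0.2,"twist":0,"grip":0.3},{"tx":0,"ty":0,"tz":0,"twist":0,"grip":0.3}]'; python3 -m crank '[{"tx":0,"ty":0,"tz":0.1,"twist":0,"grip":0.3},{"tx":0,"ty":0,"tz":0,"twist":0,"grip":0.3}]'
```

```text
time: 22.9
tool_pos: [0.5476, 0.092, 0.0519]
ee_rot: [3.141, 0.0, 1.704]
wrist_force: [0.4, -0.1, -0.4]
width: 0.0495
time: 23.15
tool_pos: [0.5475, 0.0921, 0.0518]
ee_rot: [3.141, 0.0, 1.704]
wrist_force: [-1.4, -0.3, 5.2]
width: 0.0497
```

The blank is on the bed (the measured height agrees with 18 mm). While it's still held, I'll slide it to the fence in small steps, feeling the force.

```bash
python3 -m crank '[{"tx":0,"ty":0.1,"tz":-0.1,"twist":0,"grip":0.3},{"tx":0,"ty":0,"tz":0,"twist":0,"grip":0.3}]'; python3 -m crank '[{"tx":0,"ty":0.1,"tz":0,"twist":0,"grip":0.3},{"tx":0,"ty":0,"tz":0,"twist":0,"grip":0.3}]';python3 -m crank '[{"tx":0,"ty":0.1,"tz":0,"twist":0,"grip":0.3},{"tx":0,"ty":0,"tz":0,"twist":0,"grip":0.3}]'
```

```text
time: 23.4
tool_pos: [0.5481, 0.0922, 0.0518]
ee_rot: [-3.141, -0.0, 1.704]
wrist_force: [-2.0, -1.1, 4.4]
width: 0.0493
time: 23.65
tool_pos: [0.5485, 0.0922, 0.0517]
ee_rot: [-3.14, -0.0, 1.704]
wrist_force: [-4.1, -0.6, 5.6]
width: 0.0494
time: 23.9
tool_pos: [0.5489, 0.0923, 0.0516]
ee_rot: [-3.138, -0.0, 1.704]
wrist_force: [-4.4, -0.7, 6.9]
width: 0.0498
```

```bash
python3 -m crank '[{"tx":0,"ty":0.1,"tz":-0.2,"twist":0,"grip":0.3},{"tx":0,"ty":0,"tz":0,"twist":0,"grip":0.3}]'; python3 -m crank '[{"tx":0,"ty":0.1,"tz":0,"twist":0,"grip":0.3},{"tx":0,"ty":0,"tz":0,"twist":0,"grip":0.3}]';python3 -m crank '[{"tx":0,"ty":0.1,"tz":0,"twist":0,"grip":0.3},{"tx":0,"ty":0,"tz":0,"twist":0,"grip":0.3}]'
```

```text
time: 24.15
tool_pos: [0.5493, 0.0925, 0.0517]
ee_rot: [-3.137, -0.001, 1.704]
wrist_force: [-4.8, -0.9, -1.9]
width: 0.0493
time: 24.4
tool_pos: [0.5495, 0.0925, 0.0517]
ee_rot: [-3.135, -0.001, 1.703]
wrist_force: [-6.6, -0.3, -0.4]
width: 0.0494
time: 24.65
tool_pos: [0.5496, 0.0926, 0.0517]
ee_rot: [-3.132, -0.001, 1.703]
wrist_force: [-8.8, -1.2, 0.2]
width: 0.0497
```

Fence contact: force rising, position stalled. I'll ease off a little and slide to the stop's pad.

```bash
python3 -m crank '[{"tx":0.2,"ty":-0.2,"tz":0,"twist":0,"grip":0.3},{"tx":0,"ty":0,"tz":0,"twist":0,"grip":0.3}]'; python3 -m crank '[{"tx":0.2,"ty":0,"tz":0,"twist":0,"grip":0.3},{"tx":0,"ty":0,"tz":0,"twist":0,"grip":0.3}]';python3 -m crank '[{"tx":0.2,"ty":0,"tz":0,"twist":0,"grip":0.3},{"tx":0,"ty":0,"tz":0,"twist":0,"grip":0.3}]'
```

```text
time: 24.9
tool_pos: [0.5492, 0.0935, 0.0518]
ee_rot: [-3.137, 0.001, 1.703]
wrist_force: [-5.4, -1.6, -0.8]
width: 0.0493
time: 25.15
tool_pos: [0.5491, 0.0951, 0.0519]
ee_rot: [-3.137, 0.002, 1.703]
wrist_force: [-5.0, -4.1, -2.0]
width: 0.0491
time: 25.4
tool_pos: [0.5488, 0.097, 0.0519]
ee_rot: [-3.137, 0.002, 1.703]
wrist_force: [-5.0, -3.9, -1.0]
width: 0.0496
```

```bash
python3 -m crank '[{"tx":0.1,"ty":0,"tz":0,"twist":0,"grip":0.3},{"tx":0,"ty":0,"tz":0,"twist":0,"grip":0.3}]'; python3 -m crank '[{"tx":0.1,"ty":0,"tz":0,"twist":0,"grip":0.3},{"tx":0,"ty":0,"tz":0,"twist":0,"grip":0.3}]';python3 -m crank '[{"tx":0.1,"ty":0,"tz":0,"twist":0,"grip":0.3},{"tx":0,"ty":0,"tz":0,"twist":0,"grip":0.3}]'
```

```text
time: 25.65
tool_pos: [0.5487, 0.0978, 0.052]
ee_rot: [-3.137, 0.003, 1.703]
wrist_force: [-4.9, -4.6, -0.4]
width: 0.0496
time: 25.9
tool_pos: [0.5486, 0.0985, 0.052]
ee_rot: [-3.137, 0.003, 1.703]
wrist_force: [-4.7, -4.7, -0.6]
width: 0.0496
time: 26.15
tool_pos: [0.5486, 0.0987, 0.052]
ee_rot: [-3.137, 0.005, 1.703]
wrist_force: [-4.1, -6.8, -0.8]
width: 0.0494
```

Stop contact felt at fixture y ≈ 11.7 mm for the blank centre, so the pad face is at about 86.7 mm, inside the stated 82–90. I'll unload, open and rise.

```bash
python3 -m crank '[{"tx":-0.2,"ty":-0.2,"tz":0,"twist":0,"grip":0.3},{"tx":0,"ty":0,"tz":0,"twist":0,"grip":0.6},{"tx":0,"ty":0,"tz":0,"twist":0,"grip":0.75},{"tx":0,"ty":0,"tz":0,"twist":0,"grip":0.75},{"tx":0,"ty":0,"tz":-3,"twist":0,"grip":0.75},{"tx":0,"ty":0,"tz":-4,"twist":0,"grip":0.6},{"tx":-5,"ty":-3,"tz":-2,"twist":0,"grip":0.3},{"tx":-5,"ty":-5,"tz":0,"twist":0,"grip":0},{"tx":-5,"ty":-4,"tz":0,"twist":0,"grip":0}]'
python3 - <<'E'
from h import *
st(); v=np.load('fix.npy')
p=cams.snapshot('top');s=cams.snapshot('scene')
def crop(c,X,r=30):
    q=proj(c,X).astype(int)-r; q=np.maximum(q,0); return cv2.resize(c['frame'][q[1]:q[1]+2*r,q[0]:q[0]+2*r],(400,400),interpolation=cv2.INTER_CUBIC)
save('p4',np.hstack([crop(p,(.55,.06,.04),45),crop(s,(.55,.06,.04),45)]),1)
E
```

```text
time: 27.28
tool_pos: [0.4547, -0.0586, 0.1444]
ee_rot: [3.139, 0.001, 1.706]
wrist_force: [-0.7, -1.0, 0.3]
width: 0.0342
{'time': 27.275, 'tool_pos': [0.455, -0.059, 0.144], 'ee_rot': [3.139, 0.001, 1.706], 'wrist_force': [-0.685, -0.957, 0.313], 'width': 0.034}
```

View pics/p4.png

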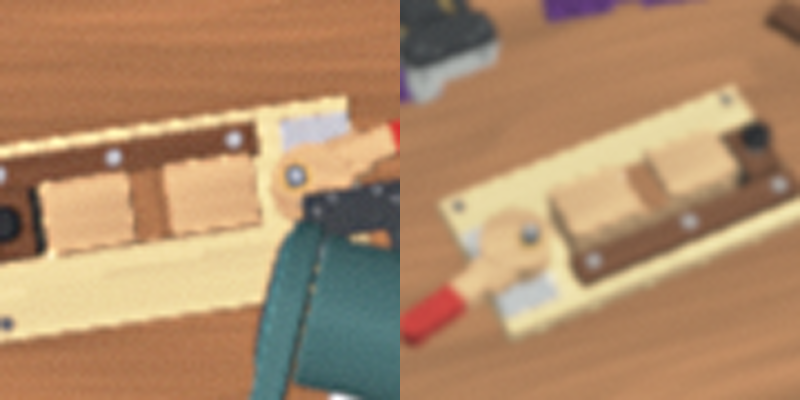

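The blank sits on the bed along the fence, end on the black pad, groove up at (148,205) in the left view. A gap remains to the cam disc. Next I'll measure the lever's red end.

Run:
```python
from h import *
v=np.load('fix.npy'); pv=W(v,(.014,-.095),.03); print('pivot',pv)
for n in('top','scene'):
    c=cams.snapshot(n); f=c['frame'].astype(int)
    m=((f[...,0]>140)&(f[...,1]<75)&(f[...,2]<80)).astype(np.uint8)
    k,l,stt,cen=cv2.connectedComponentsWithStats(m)
    for i in range(1,k):
        if stt[i,4]>15:
            X=ray(c,cen[i],.040); d=X[:2]-pv[:2]; th=np.arctan2(d[1],d[0]); print(n,stt[i,4],cen[i].round(1),X.round(4),'r',np.hypot(*d).round(4),'th',np.degrees(th).round(1),'angle',(-np.pi/3-(th-v[2])).round(3))
X=pv+np.array([.105*np.cos(np.radians(-69)),.105*np.sin(np.radians(-69)),0]); print(X)
plan(X[0],X[1],.10,np.radians(111),.43)
```

```text
pivot [ 0.56805486 -0.00633183  0.03      ]
top 105 [275.1 167.7] [ 0.6047 -0.1016  0.04  ] r 0.102 th -69.0 angle 0.288
top 154 [ 39.6 330.5] [0.1091 0.6397 0.04  ] r 0.7925 th 125.4 angle -3.105
scene 74 [237.4 223.9] [ 0.6086 -0.1044  0.04  ] r 0.1061 th -67.5 angle 0.262
[ 0.60568349 -0.10435777  0.03      ]
[{"tx": -2.2, "ty": 4.8, "tz": 1.5, "twist": -4.5, "grip":0.43}, {"tx": -2.5, "ty": 4.6, "tz": 1.5, "twist": -4.5, "grip":0.43}, {"tx": -2.9, "ty": 4.3, "tz": 1.4, "twist": -4.5, "grip":0.43}]
end [ 0.6055 -0.104   0.1001] 1.938
```

```bash
python3 -m crank '[{"tx":-2.2,"ty":4.8,"tz":1.5,"twist":-4.5,"grip":0.43},{"tx":-2.5,"ty":4.6,"tz":1.5,"twist":-4.5,"grip":0.43},{"tx":-2.9,"ty":4.3,"tz":1.4,"twist":-4.5,"grip":0.43},{"tx":0,"ty":0,"tz":0,"twist":0,"grip":0.43},{"tx":0,"ty":0,"tz":0,"twist":0,"grip":0.43},{"tx":0,"ty":0,"tz":0,"twist":0,"grip":0.43}]'
python3 - <<'E'
from h import *
st()
p=cams.snapshot('top');s=cams.snapshot('scene')
def crop(c,X,r=30):
    q=proj(c,X).astype(int)-r; q=np.maximum(q,0); return cv2.resize(c['frame'][q[1]:q[1]+2*r,q[0]:q[0]+2*r],(400,400),interpolation=cv2.INTER_CUBIC)
save('l1',np.hstack([crop(p,(.6,-.1,.04),30),crop(s,(.6,-.1,.04),30)]),1)
plan(.6057,-.1044,.038,np.radians(111),.43)
E
```

```text
time: 28.22
tool_pos: [0.6054, -0.1021, 0.1009]
ee_rot: [3.14, 0.001, 1.941]
wrist_force: [0.3, -0.2, 0.6]
width: 0.0405
{'time': 28.225, 'tool_pos': [0.605, -0.102, 0.101], 'ee_rot': [3.14, 0.001, 1.941], 'wrist_force': [0.281, -0.234, 0.635], 'width': 0.041}
[{"tx": -0.1, "ty": -0.0, "tz": 3.2, "twist": 0.1, "grip":0.43}, {"tx": -0.1, "ty": -0.0, "tz": 3.1, "twist": 0.1, "grip":0.43}]
end [ 0.606  -0.1044  0.0382] 1.937
```

View pics/l1.png

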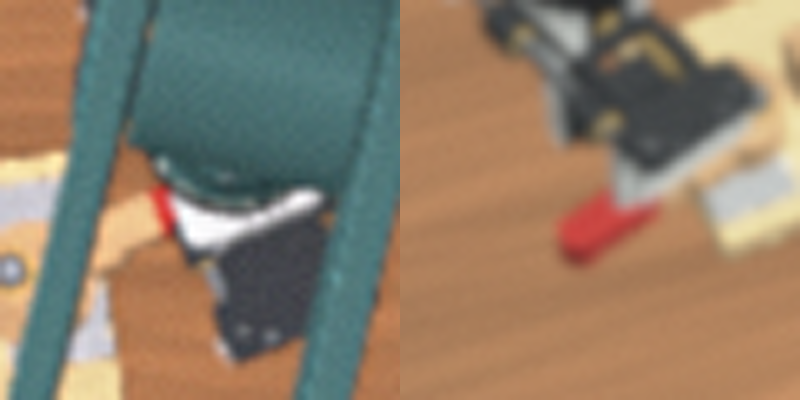

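```bash
python3 -m crank '[{"tx":-0.1,"ty":0,"tz":3.2,"twist":0,"grip":0.43},{"tx":-0.1,"ty":0,"tz":3.0,"twist":0,"grip":0.43},{"tx":0,"ty":0,"tz":0,"twist":0,"grip":0.43}]'; python3 -m crank '[{"tx":0,"ty":-0.5,"tz":0,"twist":2.5,"grip":0.43},{"tx":0,"ty":-0.5,"tz":0,"twist":2.5,"grip":0.43},{"tx":0,"ty":0,"tz":0,"twist":0,"grip":0.43}]'; python3 -m crank '[{"tx":0,"ty":-0.6,"tz":0,"twist":3,"grip":0.43},{"tx":0.1,"ty":-0.6,"tz":0,"twist":3,"grip":0.43}]'; python3 -c "
from h import *
st()"
```

```text
time: 28.7
tool_pos: [0.6036, -0.1044, 0.0355]
ee_rot: [-3.138, -0.003, 1.94]
wrist_force: [-0.1, 0.2, 0.4]
width: 0.0406
time: 29.08
tool_pos: [0.5974, -0.1087, 0.0399]
ee_rot: [3.138, 0.002, 1.853]
wrist_force: [-0.3, 0.1, 0.7]
width: 0.0403
time: 29.32
tool_pos: [0.5879, -0.1108, 0.0398]
ee_rot: [3.134, 0.003, 1.747]
wrist_force: [5.6, -0.5, -1.3]
width: 0.0403
{'time': 29.325, 'tool_pos': [0.588, -0.111, 0.04], 'ee_rot': [3.134, 0.003, 1.747], 'wrist_force': [5.573, -0.503, -1.346], 'width': 0.04}
```

Free swing is felt at about 5.6 N, as stated. I'll continue around the arc.

```bash
python3 -m crank '[{"tx":0.1,"ty":-1.1,"tz":0,"twist":6,"grip":0.43},{"tx":0,"ty":-1.1,"tz":0,"twist":6,"grip":0.43},{"tx":0.1,"ty":-1.1,"tz":0,"twist":6,"grip":0.43}]'; python3 -m crank '[{"tx":0.1,"ty":-1.1,"tz":0,"twist":6,"grip":0.43},{"tx":0,"ty":-1.1,"tz":0,"twist":6,"grip":0.43},{"tx":0,"ty":0,"tz":0,"twist":0,"grip":0.43}]'
python3 - <<'E'
from h import *
st()
v=np.load('fix.npy'); pv=W(v,(.014,-.095),.03); o=get_obs()
d=np.array(o['tool_pos'])[:2]-pv[:2]; th=np.arctan2(d[1],d[0]); t=np.array([np.sin(th),-np.cos(th)]); F=np.array(o['wrist_force'])[:2]
print('r',np.hypot(*d),'tool ang',-np.pi/3-(th-v[2]),'yaw-th',np.degrees(o['ee_rot'][2]-th),'Ft',-F@t,'Fr',F@d/np.hypot(*d))
s=cams.snapshot('scene');p=cams.snapshot('top')
def crop(c,X,r=30):
    q=proj(c,X).astype(int)-r; q=np.maximum(q,0); return cv2.resize(c['frame'][q[1]:q[1]+2*r,q[0]:q[0]+2*r],(400,400),interpolation=cv2.INTER_CUBIC)
save('l2',np.hstack([crop(p,(.56,-.03,.04),35),crop(s,(.56,-.03,.04),35)]),1)
E
```

```text
time: 29.7
tool_pos: [0.5548, -0.1122, 0.0398]
ee_rot: [3.133, 0.002, 1.431]
wrist_force: [4.3, -3.2, -1.7]
width: 0.0405
time: 30.08
tool_pos: [0.532, -0.1067, 0.0396]
ee_rot: [3.136, 0.0, 1.226]
wrist_force: [2.0, -1.8, 1.8]
width: 0.0405
{'time': 30.075, 'tool_pos': [0.532, -0.107, 0.04], 'ee_rot': [3.136, 0.0, 1.226], 'wrist_force': [1.994, -1.819, 1.842], 'width': 0.041}
r 0.10663254809169033 tool ang 1.0000433830235738 yaw-th 180.02326070286793 Ft 2.4924105389138993 Fr 1.0365791618613995
```

View pics/l2.png

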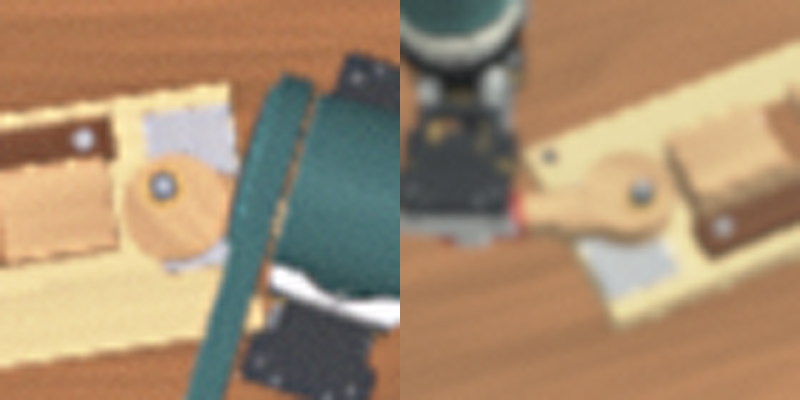

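```bash
cat > ft.py <<'E'
from h import *
v=np.load('fix.npy'); pv=W(v,(.014,-.095),.03); o=get_obs()
d=np.array(o['tool_pos'])[:2]-pv[:2]; th=np.arctan2(d[1],d[0]); t=np.array([np.sin(th),-np.cos(th)]); F=np.array(o['wrist_force'])[:2]
print('r %.4f toolang %.3f yaw-th %.1f Ft %.2f Fr %.2f z %.4f t %.2f'%(np.hypot(*d),-np.pi/3-(th-v[2]),np.degrees(o['ee_rot'][2]-th),-F@t,F@d/np.hypot(*d),o['tool_pos'][2],o['time']))
E
python3 -m crank '[{"tx":0.1,"ty":-0.6,"tz":0,"twist":3,"grip":0.43},{"tx":0,"ty":-0.6,"tz":0,"twist":3,"grip":0.43}]' >/dev/null; python3 ft.py; python3 -m crank '[{"tx":0,"ty":-0.5,"tz":0,"twist":3,"grip":0.43},{"tx":0.1,"ty":-0.6,"tz":0,"twist":3,"grip":0.43}]' >/dev/null; python3 ft.py;  python3 -m crank '[{"tx":0,"ty":-0.4,"tz":0,"twist":2,"grip":0.43},{"tx":0,"ty":-0.4,"tz":0,"twist":2,"grip":0.43}]' >/dev/null; python3 ft.py
```

```text
r 0.1062 toolang 1.104 yaw-th 179.9 Ft 5.46 Fr 1.96 z 0.0391 t 30.43
r 0.1059 toolang 1.208 yaw-th 179.8 Ft 5.13 Fr 2.03 z 0.0390 t 30.68
r 0.1061 toolang 1.285 yaw-th 180.3 Ft 4.99 Fr 2.17 z 0.0390 t 30.93
```

```bash
python3 -m crank '[{"tx":0,"ty":-0.4,"tz":0,"twist":2,"grip":0.43}]' >/dev/null; python3 ft.py; python3 -m crank '[{"tx":0,"ty":-0.4,"tz":0,"twist":2,"grip":0.43}]' >/dev/null; python3 ft.py;  python3 -m crank '[{"tx":0,"ty":-0.4,"tz":0,"twist":2,"grip":0.43}]' >/dev/null; python3 ft.py; python3 -m crank '[{"tx":0.1,"ty":-0.3,"tz":0,"twist":2,"grip":0.43}]' >/dev/null; python3 ft.py
```

```text
r 0.1061 toolang 1.321 yaw-th 180.3 Ft 5.40 Fr 2.07 z 0.0390 t 31.05
r 0.1061 toolang 1.355 yaw-th 180.3 Ft 6.52 Fr 1.24 z 0.0390 t 31.18
r 0.1062 toolang 1.388 yaw-th 180.2 Ft 8.44 Fr 1.08 z 0.0390 t 31.30
r 0.1059 toolang 1.412 yaw-th 179.5 Ft 9.94 Fr 3.51 z 0.0390 t 31.43
```

```bash
python3 -m crank '[{"tx":0,"ty":-0.2,"tz":0,"twist":1,"grip":0.43}]' >/dev/null; python3 ft.py
```

```text
r 0.1059 toolang 1.427 yaw-th 179.5 Ft 10.46 Fr 2.54 z 0.0390 t 31.55
```

```bash
python3 -m crank '[{"tx":0,"ty":0,"tz":0,"twist":0,"grip":0.43}]' >/dev/null; python3 ft.py
python3 - <<'E'
from h import *
s=cams.snapshot('scene');p=cams.snapshot('top')
def crop(c,X,r=30):
    q=proj(c,X).astype(int)-r; q=np.maximum(q,0); return cv2.resize(c['frame'][q[1]:q[1]+2*r,q[0]:q[0]+2*r],(400,400),interpolation=cv2.INTER_CUBIC)
save('l3',np.hstack([crop(p,(.56,0.01,.04),40),crop(s,(.56,0.01,.04),40)]),1)
E
```

```text
r 0.1059 toolang 1.429 yaw-th 179.6 Ft 8.91 Fr 3.18 z 0.0390 t 31.68
```

View pics/l3.png

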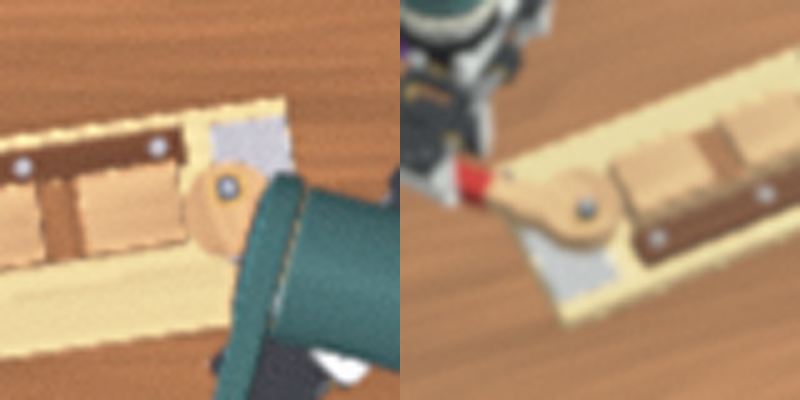

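Firm nip: about 10.5 N while moving, against 5.2 N free, so 5.3 N extra (range 4–7). I'll back off, lift clear and check.

```bash
python3 -m crank '[{"tx":0,"ty":0.4,"tz":0,"twist":0,"grip":0.43},{"tx":0,"ty":0.5,"tz":0,"twist":0,"grip":0.43},{"tx":0,"ty":0,"tz":0,"twist":0,"grip":0.43}]'; python3 -m crank '[{"tx":0,"ty":0,"tz":-3,"twist":0,"grip":0.43},{"tx":0,"ty":0,"tz":-5,"twist":0,"grip":0.43},{"tx":-4,"ty":-4,"tz":-4,"twist":0,"grip":0.43},{"tx":-5,"ty":-3,"tz":0,"twist":0,"grip":0.43},{"tx":-5,"ty":-3,"tz":0,"twist":0,"grip":0.43},{"tx":-5,"ty":0,"tz":0,"twist":0,"grip":0.43},{"tx":0,"ty":0,"tz":0,"twist":0,"grip":0.43}]'
python3 - <<'E'
from h import *
v=np.load('fix.npy'); pv=W(v,(.014,-.095),.03)
s=cams.snapshot('scene');p=cams.snapshot('top')
for n,c in(('top',p),('scene',s)):
    f=c['frame'].astype(int)
    m=((f[...,0]>140)&(f[...,1]<75)&(f[...,2]<80)).astype(np.uint8)
    k,l,stt,cen=cv2.connectedComponentsWithStats(m)
    for i in range(1,k):
        if stt[i,4]>15:
            X=ray(c,cen[i],.040); d=X[:2]-pv[:2]; th=np.arctan2(d[1],d[0]); print(n,stt[i,4],X.round(4),'r',np.hypot(*d).round(4),'angle',(-np.pi/3-(th-v[2])).round(3))
def crop(c,X,r=30):
    q=proj(c,X).astype(int)-r; q=np.maximum(q,0); return cv2.resize(c['frame'][q[1]:q[1]+2*r,q[0]:q[0]+2*r],(400,400),interpolation=cv2.INTER_CUBIC)
save('l4',np.hstack([crop(p,(.55,0.04,.04),45),crop(s,(.55,0.04,.04),45)]),1)
save('top9',p['frame'],1.56); save('scene9',s['frame'],1.56)
E
```

```text
time: 32.15
tool_pos: [0.4972, -0.0847, 0.0369]
ee_rot: [-3.14, 0.0, 0.788]
wrist_force: [1.2, -0.4, -0.7]
width: 0.04
time: 33.02
tool_pos: [0.2963, -0.1503, 0.1534]
ee_rot: [3.141, -0.0, 0.782]
wrist_force: [0.0, -0.1, 0.7]
width: 0.0405
top 105 [ 0.5031 -0.0855  0.04  ] r 0.1024 angle 1.342
top 155 [0.1092 0.6397 0.04  ] r 0.7924 angle -3.105
scene 50 [ 0.5038 -0.0899  0.04  ] r 0.1054 angle 1.31
```

View pics/l4.png

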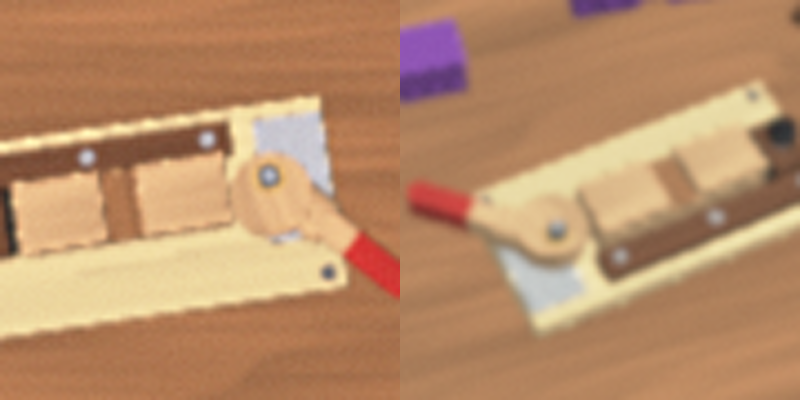

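View pics/top9.png

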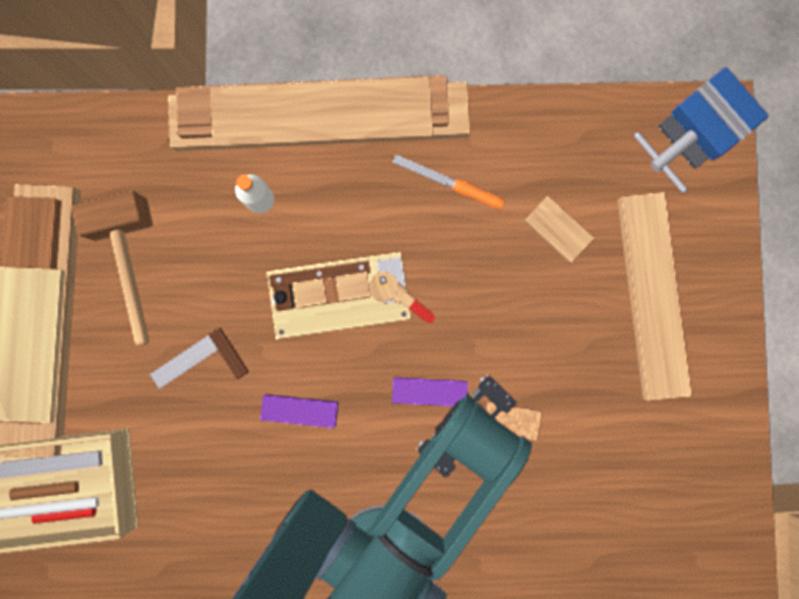

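The lever rests at about 1.33 rad with the cam on the blank, and the bystanders stand where they were. The arm touches nothing, so I'm handing in.

```bash
python3 -c "
from h import *
st(); print(ticket.close_job())"
```

```text
{'time': 33.125, 'tool_pos': [0.298, -0.149, 0.153], 'ee_rot': [-3.141, -0.001, 0.787], 'wrist_force': [-0.846, 0.437, 0.544], 'width': 0.04}
the job is handed in; nothing more can be done
None
```

The job is handed in at 33.1 s of the 72 s allowed; no verdict is reported. The blank was turned over groove up, laid in the fixture against the fence and the stop's pad, and nipped with the cam.

- **Turning it over:** The tool cannot tilt, so I gripped the blank at one end as a hinge, let it swing down, stood it on end and toppled it over. The first closing of the fingers missed the bar without moving it, and gravity alone swung it only about 45°, so I used a short jerk to bring it upright.
- **Seating:** I felt the fence and then the stop by force. The blank's centre came to fixture y ≈ 12 mm, which puts the pad face near 87 mm, inside the stated 82–90 mm.
- **Clamping:** The lever swung freely at about 5.2 N. I stopped at about 10.5 N while it was moving, so the nip adds about 5.3 N against the stated 4 to 7 N. The clamping force itself was not measured.
- **Last checks:** The pictures show the blank groove up along the fence, the cam touching it and the arm clear. In the top view the other things look unmoved. The lever reads 1.34 rad in one camera and 1.31 in the other, a little under the 1.41 rad I had calculated for contact, which is within my measuring error.

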